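# Key the drive sprocket onto the etching press

### The job

Fit the drive sprocket to the etching press. Drop the long brass key from the parts tray into the slot in the press's shaft and bed it fully home, then take the large sprocket off its peg and slide it onto the shaft, toothed plate first, its keyway over the key, pushing it past the spring ball until the plate sits right up against the shaft's shoulder, and let go. Feel your way: never force the key or the sprocket against the shaft, and leave the other things where they are.

Things in the scene. Friction and masses are not known exactly. Their poses are not given: they have to be found in the camera images.
- key: Long brass key, 10 wide (x) x 8 high (z) x 40 long (y) mm, all edges broken 0.6 mm, 25 g; lies flat in the parts tray, its underside 2 mm above the table. Origin: its centre. Either end may lead and either broad side may face up.
- seat (a point): Point on the press's shaft: on its axis, 170 mm above the table, in the plane of the shoulder (42 mm diameter, from y = 0 on) the sprocket must sit against. Frame fixed to the press: the level shaft points along -y, z is up. Shaft: steel, 30 mm diameter, free end at y = -62, chamfered 1.5 mm. A brass spring ball 12 mm from the shoulder holds the hub: the last 10 mm take a steady push of 6 to 14 N.
- press: Green table-top etching press, fixed. Origin on the table under seat, same axes. The shaft's key slot: 11 mm wide, 5 mm deep, y -5 to -51, both ends closed. It looks up but is turned about the shaft up to 0.3 rad either way, differently each time and not measured: find it by feel or eye. The shaft does not turn. Frame plate at y 60 to 75, up to z = 235, screw handle above it to 273.
- sprocket: Large dark steel sprocket, about 0.66 kg, on a peg of the stand, axis 113.5 mm above the table. Origin: on the axis at the toothed plate's outer face. Plate: 87 mm diameter, y 0 to -8. Boss: round, 50 mm diameter, y -8 to -45. Bore right through, 31.5 mm, mouths countersunk. Keyway all along the bore on the +z side, 11 wide, roof at z = 19.5 mm; black screw dot on the boss on that side.
- stand: Plywood wheel stand, 270 x 100 mm, fixed. Origin on the table, midway between the pegs. Upright board at y 22 to 38, up to z = 140. Two level steel pegs, 20 mm diameter, axes at x = -65 and 65, z = 120, reaching from the board to y = -37.5. The large sprocket hangs on one (which one varies), keyway up, plate 8 mm off the board, boss outwards; lift it 6.5 mm to centre it on the peg.
- tray: Shallow blue-grey parts tray, fixed, 220 (x) x 140 (y) mm, rim 12 mm high, floor 2 mm above the table. Origin: centre of its underside.
- short_key: Short steel spare key, 8 x 7 x 24 mm, in the tray; leave it.
- small_sprocket: Small tan sprocket, 62 mm diameter, 30 mm long, on the stand's other peg; leave it.
- brayer: Yellow ink roller with a black handle, lying on the glass ink slab; leave it.
- ink_tin_red: Red-banded ink tin, 76 mm diameter, 70 mm high; leave it.
- hex_key: Dark L-shaped hex key, 140 mm long, flat on the table; leave it.

How it is judged (in metres and radians):
On the way, in this order (a step that is already met when the one before it is completed fails the run):
1. the key lies fully home in the shaft's slot, let go (x of seat in the frame of key between -0.002 and 0.002 m and y of key in the frame of seat between -0.032 and -0.024 m and (z of seat in the frame of key between -0.0152 and -0.0125 m or z of seat in the frame of key between 0.0125 and 0.0152 m) and z of key in the frame of seat above 0.01 m and angle between the y axis of key and the y axis of seat, either way round below 0.08 rad and contact force between key and the fingers below 0.2 N and linear speed of key below 0.02 m/s), for 0.2 s.
2. the sprocket is on the shaft over the key, its plate up against the shoulder (y of sprocket in the frame of seat above -0.0015 m and angle between the y axis of sprocket and the y axis of seat, either way round below 0.06 rad and angle between the z axis of sprocket and the z axis of key, either way round below 0.12 rad and x of sprocket in the frame of seat between -0.003 and 0.003 m and z of sprocket in the frame of seat between -0.003 and 0.003 m and x of seat in the frame of key between -0.002 and 0.002 m and y of key in the frame of seat between -0.032 and -0.024 m and (z of seat in the frame of key between -0.0152 and -0.0125 m or z of seat in the frame of key between 0.0125 and 0.0152 m) and z of key in the frame of seat above 0.01 m and angle between the y axis of key and the y axis of seat, either way round below 0.08 rad), for 0.2 s.
At the end, for the whole second after the job is handed in: Key within 1.2 mm of the slot's floor and in line with it (0.08 rad); sprocket on the shaft over it, plate within 1.5 mm of the shoulder, bore within 3 mm of the shaft's axis and parallel (0.06 rad), keyway in line with the key (0.12 rad); at rest, let go (all of step 2 and linear speed of sprocket below 0.01 m/s and contact force between sprocket and the fingers below 0.1 N); the robot touches nothing.
It fails at once if the sprocket is pressed against the press or its shaft with more than 40 N (contact force between sprocket and press above 40 N).
It fails at once if the sprocket is pressed against the key with more than 30 N (contact force between sprocket and key above 30 N).
It fails at once if the key is pressed against the press or its shaft with more than 40 N (contact force between key and press above 40 N).
It fails at once if another thing (short key, small sprocket, brayer, red tin, hex key) is moved by more than 40 mm (distance of any of short_key, small_sprocket, brayer, ink_tin_red, hex_key from where it was at the start of the episode above 0.04 m).
It also fails if it takes over 72 s, if anything falls off the work surface, if the arm or the gripper's body presses on something with over 40 N, if the wrist force passes 120 N, or if a joint passes its speed limit or range.

### The arm

A 6-joint arm with a two-finger parallel gripper is mounted at the origin on the work surface. World frame = base frame: x ahead of the robot, y to its left, z up, the work surface at z = 0. Lengths are in mm, angles in rad, forces in N, time in s.
With the tool pointing down it reaches from about 350 to 875 mm from the base axis. Payload 4.2 kg.
Tool frame: the origin (TCP) lies at the very end of the fingers, on their centre line; the grasp point (between the pads) lies 19 mm behind it (robot.hold_point_z is the distance from the TCP to the grasp point, in mm); z points along the fingers, x is the direction in which the jaws open and shut, and the axes are right-handed (so a half turn about z gives the same grasp; the last joint's range is limited). The gripper opens to 85 mm and grips with 20 to 120 N. Pads are 22 mm wide; open, the fingers measure 114 mm over their backs; the gripper's body (76 mm by 85 mm) begins 54 mm behind the grasp point. The pads swing forward as they close: fully open they stand 13 mm farther back than shut.
Start: joints at [1.411, 0.385, 0.008, 0, -1.194, -0.259], TCP at [254.132, 570.978, 231.312] pointing down, gripper open.
Joint ranges: [-3.14, 3.14], [-1.21, 2.06], [-1.07, 1.41], [-3.16, 2.05], [-2.99, -0.16], [-3.1, 3.1]. Speed limits (rad/s): [2.79, 2.79, 3.14, 3.14, 3.14, 3.14].

### API

Orientations are given as a rotation vector (axis times angle).
In Python, from workcell import telemetry, vision, robot gives the robot as it stands.
- The arm moves only by the tool send_rows, never from a script. Its argument "series" is a list of rows, each a list of 2 entries, a list of its own where there are three numbers: the shift along the tool's x, y, z in m, then the turn, a rotation vector about the tool's x, y, z in rad. In form: [[[x, y, z], [wx, wy, wz]], ...]. A call has exactly 10 rows; each row shifts and turns the commanded pose from where the row before left it, along the tool's axes as they then stand; what a row does not reach is not made up. A row lasts 1/10 s, in which the tool goes at most 50 mm and 8.59 degrees, less where a joint would pass 70% of its speed; a pose out of reach is approached as far as the arm can. A call with a gripper value outside its range is refused whole. "hand" is the gripper's target within -1 to 1 (fully open at 1, half-way at 0, shut at -1), set as the call begins (left out, the last holds). The fingers move at their own pace and stop on an object; the grip force is fixed at half the most. Time passes only in rows, so rows that do not move let the fingers close, or fill a call up. It gives the time, the measured TCP pose, the force and the opening at its end, in the units of the state.
- telemetry.sense(): the state, without advancing time (a new reading comes with each control period).
- vision.get_image(name): name is "scene" or "top" or "wrist"; returns the picture (480x640x3 uint8, red, green, blue); there is no depth.
- vision.camera_info(name): a dict with "intrinsics" (3x3 intrinsics, pixels), "k1" (the pictures are not rectified: a ray, as slopes to the right and down, at radius r is drawn at 1 + k1 r^2 times it, then the intrinsics apply), "xyz" and "orientation" of the camera in the world; the wrist camera has in their place "tool_from_camera" (4x4, takes a point from camera to tool coordinates, whose origin is the TCP and whose axes are the tool frame's). Camera axes: x right, y down, z forward; pixel columns grow to the right and rows downward; lengths in mm; the calibration is good to about 2 mm. A picture is of the moment at which its call begins: read the wrist's pose just before it. camera_info takes no time and is no camera call.
- robot.finish_job(): hands the job in, once; it reports no verdict.
The state is a dict: "clock": time; "joint_positions": joint angles; "qd": joint speeds; "tau": joint torques, N m; "position": TCP position; "orientation": TCP orientation; "ft_force": force on the tool from outside, world axes, zero at the start; "moment": the same for the moment, N m; "gripper_width": finger opening in mm.
Only numpy, scipy, OpenCV 4.12 (cv2) and the standard library are available. Lean on these libraries where they do the work, as an engineer would, in place of code of your own. Each camera call takes 0.05 s, during which the arm holds its last target.

## Working session

There is one attempt and no reset: what is moved stays moved. The work goes in short steps, Python scripts to look and compute and a tool call to move; the robot and the scene stay as the last step left them, time stands still between calls to the robot, and variables do not carry over. Pictures are saved under pics/ and viewed, and the job is handed in when it is done.

Besides the shell and the picture viewer there is one more tool, called after ">>>" as name([rows], argument=value, ...), one row to a line, values as JSON. send_rows: Moves the arm, as the interface text tells. Its arguments: {"type":"object","properties":{"series":{"type":"array","items":{"type":"array"}},"hand":{"type":"number"}},"required":["series"]}

```bash
ls; mkdir -p pics
python3 - <<'E'
from workcell import telemetry, vision, robot
import cv2
print(telemetry.sense())
for n in ("scene","top","wrist"):
    print(n, vision.camera_info(n))
    cv2.imwrite(f"pics/{n}0.png", vision.get_image(n)[:,:,::-1])
E
```

```text
pics
{'clock': 0.0, 'joint_positions': array([ 1.41061398e+00,  3.85561028e-01,  6.62786130e-03, -4.92500113e-04,
       -1.19398113e+00, -2.58598866e-01]), 'qd': array([ 1.23036120e-03,  5.19951717e-04, -5.38703521e-04, -2.54697595e-05,
        1.38980738e-04, -2.89878557e-04]), 'tau': array([-1.48012555e-04, -3.92293632e+01,  1.88401741e+01,  4.18619379e+00,
       -4.63501914e-03, -4.63207073e-07]), 'position': array([253.90314238, 570.47080341, 230.22063393]), 'orientation': array([ 1.70996388e+00, -2.63335530e+00,  1.98141249e-03]), 'ft_force': array([0.00711329, 0.94458455, 0.83394763]), 'moment': array([-0.05516056, -0.03649839, -0.03173991]), 'gripper_width': 85.20033589271029}
scene {'intrinsics': array([[607.01733977,   0.        , 317.56206584],
       [  0.        , 607.01733977, 236.9572982 ],
       [  0.        ,   0.        ,   1.        ]]), 'k1': -0.02927869905684976, 'xyz': array([1174.39683779,   90.85117042, 1093.7205307 ]), 'orientation': array([-1.64089848, -2.18942038,  0.62082716])}
top {'intrinsics': array([[531.94494473,   0.        , 319.48596087],
       [  0.        , 531.94494473, 244.70821842],
       [  0.        ,   0.        ,   1.        ]]), 'k1': -0.0802009769520166, 'xyz': array([529.29967897, -71.86168128, 969.03544369]), 'orientation': array([-2.18740966,  2.16009217, -0.08838194])}
wrist {'intrinsics': array([[347.66711632,   0.        , 319.21170052],
       [  0.        , 347.66711632, 237.84777501],
       [  0.        ,   0.        ,   1.        ]]), 'k1': -0.0370957465249129, 'tool_from_camera': array([[ 9.99999205e-01,  1.14034955e-03, -5.37894414e-04,
        -3.30696452e-01],
       [-8.99325377e-04,  9.44115606e-01,  3.29613279e-01,
        -8.49905902e+01],
       [ 8.83708864e-04, -3.29612533e-01,  9.44115881e-01,
        -1.42193445e+02],
       [ 0.00000000e+00,  0.00000000e+00,  0.00000000e+00,
         1.00000000e+00]])}
```

View pics/scene0.png

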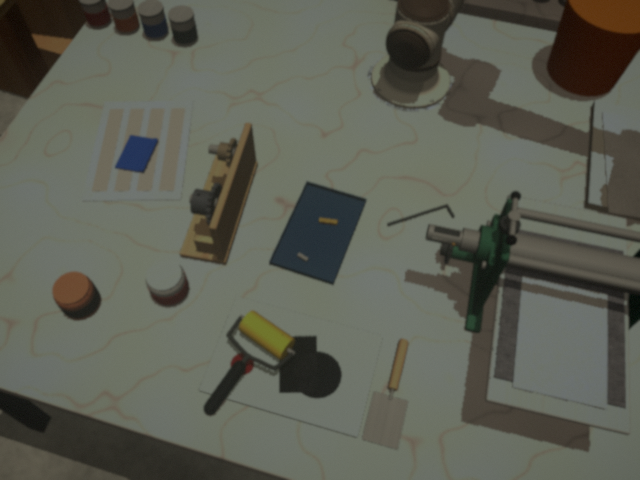

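View pics/top0.png

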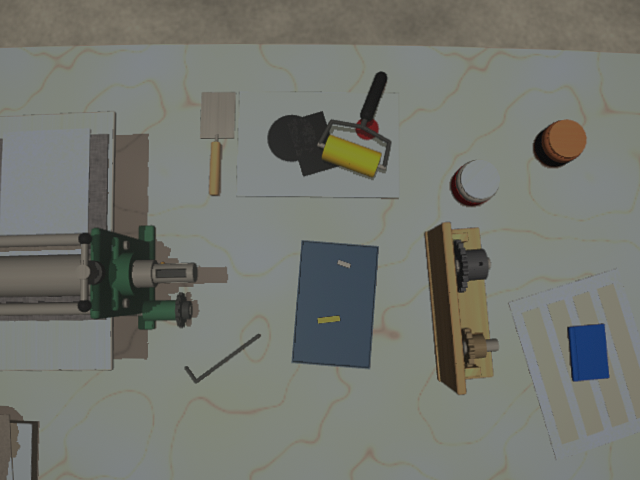

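View pics/wrist0.png

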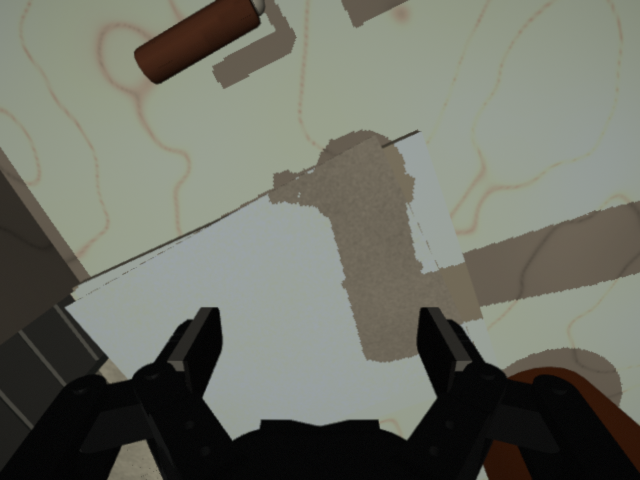

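The top view shows the key (yellow, ~(329,320)), the short key (~(344,264)), the press shaft with its slot (~(175,272)), the large sprocket (~(475,265)) and the small one (~(478,346)). Next I'll enlarge these regions.

```bash
cat > h.py <<'E'
import numpy as np, cv2
from scipy.spatial.transform import Rotation as R
from workcell import telemetry, vision, robot
def cam(name, st=None):
    i=vision.camera_info(name); K=i["intrinsics"];k1=i["k1"]
    if name=="wrist":
        T=i["tool_from_camera"]; Rt=R.from_rotvec(st["orientation"]).as_matrix()
        return K,k1,np.array(st["position"])+Rt@T[:3,3],Rt@T[:3,:3]
    return K,k1,i["xyz"],R.from_rotvec(i["orientation"]).as_matrix()
def ray(c,px):
    K,k1,p,Rm=c
    px=np.atleast_2d(px).astype(float)
    u=cv2.undistortPoints(px.reshape(-1,1,2),K,np.array([k1,0,0,0.]))[:,0]
    return p,np.c_[u,np.ones(len(u))]@Rm.T
def onz(c,px,z):
    p,d=ray(c,px); t=(z-p[2])/d[:,2]; return p+d*t[:,None]
def proj(c,X):
    K,k1,p,Rm=c
    return cv2.projectPoints(np.atleast_2d(X).astype(float),*( (lambda Rc:(cv2.Rodrigues(Rc)[0],-Rc@p))(Rm.T)),K,np.array([k1,0,0,0.]))[0][:,0]
def tri(cs,pxs):
    A=np.zeros((3,3));b=np.zeros(3)
    for c,px in zip(cs,pxs):
        p,d=ray(c,px);d=d[0]/np.linalg.norm(d[0]);M=np.eye(3)-np.outer(d,d);A+=M;b+=M@p
    X=np.linalg.solve(A,b); 
    return X,[np.round(proj(c,X)[0]-px,1) for c,px in zip(cs,pxs)]
def shot(name,fn=None):
    st=telemetry.sense(); im=vision.get_image(name)[:,:,::-1].copy()
    if fn: cv2.imwrite("pics/"+fn,im)
    return cam(name,st),im,st
def crop(im,x0,y0,x1,y1,s,fn,g=1.6):
    a=np.clip(im[y0:y1,x0:x1].astype(float)*g,0,255).astype(np.uint8)
    cv2.imwrite("pics/"+fn,cv2.resize(a,None,fx=s,fy=s,interpolation=cv2.INTER_CUBIC))
E
python3 - <<'E'
from h import *
t=cv2.imread("pics/top0.png"); s=cv2.imread("pics/scene0.png")
A=np.vstack([cv2.resize(t[220:340,60:220],None,fx=5,fy=5,interpolation=2)])
cv2.imwrite("pics/t_press.png",np.clip(A*1.6,0,255))
cv2.imwrite("pics/t_stand.png",np.clip(cv2.resize(t[215:400,410:520],None,fx=3.2,fy=3.2,interpolation=2)*1.8,0,255))
cv2.imwrite("pics/s_press.png",np.clip(cv2.resize(s[180:300,400:540],None,fx=5,fy=5,interpolation=2)*1.6,0,255))
c=cam("top")
for nm,m in (("key",cv2.inRange(cv2.cvtColor(t,cv2.COLOR_BGR2HSV),(20,110,90),(35,255,255))),):
    m[:300]=0;m[345:]=0
    n=cv2.findContours(m,0,2)[0]; k=max(n,key=cv2.contourArea); r=cv2.minAreaRect(k); print(r)
    b=onz(c,cv2.boxPoints(r),10); print(b.round(1)); print(onz(c,r[0],10))
m=cv2.inRange(cv2.cvtColor(t,cv2.COLOR_BGR2HSV),(95,60,30),(125,255,120)); m[:, :280]=0;m[:,400:]=0
k=max(cv2.findContours(m,0,2)[0],key=cv2.contourArea); r=cv2.minAreaRect(k);print(r, onz(c,cv2.boxPoints(r),12).round(1))
E
```

```text
((328.3902893066406, 319.01220703125), (5.190281867980957, 21.31328773498535), 83.6598129272461)
[[ 482.2  -63.6   10. ]
 [ 486.9 -101.5   10. ]
 [ 477.7 -102.6   10. ]
 [ 473.   -64.7   10. ]]
[[479.93373531 -83.09953613  10.        ]]
((334.9064025878906, 304.15460205078125), (76.82894897460938, 121.00828552246094), 4.635463237762451) [[ 404.1  -18.7   12. ]
 [ 619.9  -32.9   12. ]
 [ 610.3 -171.3   12. ]
 [ 394.9 -155.1   12. ]][ WARN:0@1.144] global loadsave.cpp:1063 imwrite_ Unsupported depth image for selected encoder is fallbacked to CV_8U.
```

View pics/t_press.png

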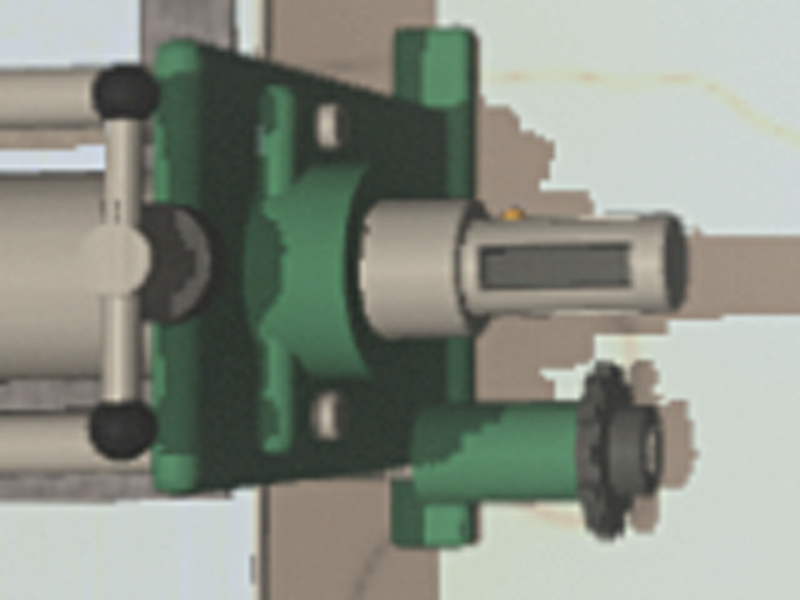

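View pics/t_stand.png

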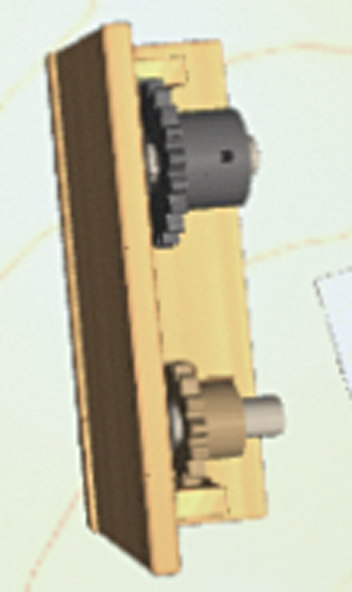

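View pics/s_press.png

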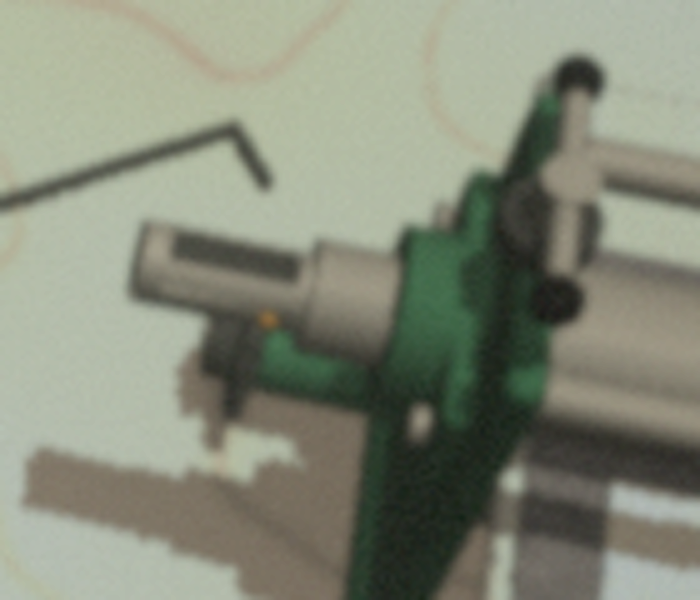

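The top view puts the key at about (480,-83), with its long axis turned about 7° from world y and a reach that makes sense. The press's shaft points toward -y, with its slot visible near the top. I'll lift clear of the press and go over the key.

>>> send_rows([
  [[0,0,-0.045],[0,0,0.147]],
  [[0,0,-0.045],[0,0,0.147]],
  [[0,0,0],[0,0,0.147]],
  [[0,0,0],[0,0,0.147]],
  [[0,0,0],[0,0,0.147]],
  [[0,0,0],[0,0,0.147]],
  [[0,0,0],[0,0,0.147]],
  [[-0.01,-0.045,0],[0,0,0]],
  [[-0.01,-0.048,0],[0,0,0]],
  [[-0.01,-0.048,0],[0,0,0]],
], hand=1)

```text
clock: 1.15
position: [301.3, 433.1, 320.5]
orientation: [0.195, -3.135, 0.002]
ft_force: [0.5, 0.4, 0.3]
gripper_width: 85.1
```

>>> send_rows([
  [[-0.01,-0.048,0],[0,0,0]],
  [[-0.01,-0.048,0],[0,0,0]],
  [[-0.01,-0.048,0],[0,0,0]],
  [[-0.01,-0.048,0],[0,0,0]],
  [[-0.01,-0.048,0],[0,0,0]],
  [[-0.01,-0.048,0],[0,0,0]],
  [[-0.01,-0.048,0],[0,0,0]],
  [[-0.01,-0.048,0],[0,0,0]],
  [[-0.01,-0.048,0],[0,0,0]],
  [[-0.01,-0.048,0],[0,0,0]],
])

```text
clock: 2.15
position: [459.3, -31.4, 321.4]
orientation: [-0.193, 3.135, 0.0]
ft_force: [1.5, 0.3, -0.6]
gripper_width: 85.4
```

>>> send_rows([
  [[-0.005,-0.018,0.03],[0,0,0]],
  [[-0.005,-0.018,0.035],[0,0,0]],
  [[-0.005,-0.018,0.04],[0,0,0]],
  [[0,0,0.04],[0,0,0]],
  [[0,0,0.035],[0,0,0]],
  [[0,0,0.03],[0,0,0]],
  [[0,0,0.015],[0,0,0]],
  [[0,0,0],[0,0,0]],
  [[0,0,0],[0,0,0]],
  [[0,0,0],[0,0,0]],
], hand=-0.3)

```text
clock: 3.15
position: [481.8, -81.0, 97.5]
orientation: [-0.193, 3.133, 0.0]
ft_force: [-0.2, -0.1, 0.4]
gripper_width: 30.0
```

Run:
```python
from h import *
c,im,st=shot("wrist","w1.png"); print(st["position"],st["orientation"],st["gripper_width"])
h=cv2.cvtColor(im,cv2.COLOR_BGR2HSV); m=cv2.inRange(h,(18,110,70),(35,255,255))
for k in cv2.findContours(m,0,2)[0]:
    if cv2.contourArea(k)>150:
        r=cv2.minAreaRect(k); b=onz(c,cv2.boxPoints(r),10); print(r,b.round(1),b.mean(0), onz(c,r[0],10))
```

```text
[481.8062663  -81.01273427  97.52142694] [-1.93488082e-01  3.13308810e+00  6.57933496e-07] 29.99171112525151
```

View pics/w1.png

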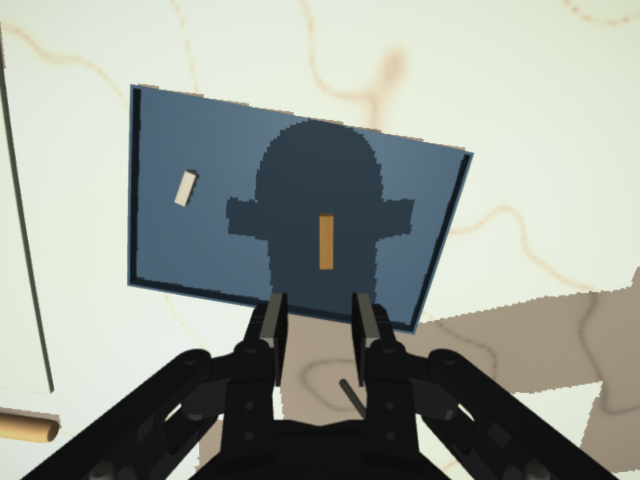

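The wrist view shows the key at ~(326,241), almost upright in the picture, between the finger lines. I'll fix the colour mask.

Run:
```python
from h import *
im=cv2.imread("pics/w1.png"); st=telemetry.sense(); c=cam("wrist",st)
h=cv2.cvtColor(im,cv2.COLOR_BGR2HSV); print(h[241,326],h[230,320])
m=cv2.inRange(h,(8,90,60),(35,255,255)); m[:190]=0;m[290:]=0;m[:,:290]=0;m[:,360:]=0
k=max(cv2.findContours(m,0,2)[0],key=cv2.contourArea)
r=cv2.minAreaRect(k); b=onz(c,cv2.boxPoints(r),10); print(r,b.round(1),b.mean(0))
Rt=R.from_rotvec(st["orientation"]).as_matrix()
# column extents per row
for y in range(212,272,6):
    xs=np.flatnonzero(m[y]); print(y,xs.min() if len(xs) else None,xs.max() if len(xs) else None)
print("tool frame",((b-st["position"])@Rt).round(1), ((b.mean(0)-st["position"])@Rt).round(1))
```

```text
[ 17 150 158] [ 17 148 158]
((326.0, 241.5), (55.0, 14.0), 90.0) [[ 484.9 -102.4   10. ]
 [ 475.4 -103.6   10. ]
 [ 469.8  -62.9   10. ]
 [ 479.8  -61.6   10. ]] [477.47489543 -82.62503312  10.        ]
212 None None
218 319 333
224 319 333
230 319 333
236 319 333
242 319 332
248 319 332
254 319 332
260 319 332
266 319 332
tool frame [[ -0.2 -21.6  87.6]
 [  9.3 -21.7  87.6]
 [  9.9  19.5  87.6]
 [ -0.2  19.5  87.6]] [ 4.7 -1.1 87.6]
```

>>> send_rows([
  [[0.0016,-0.001,0.02],[0,0,0]],
  [[0.0016,0,0.025],[0,0,0]],
  [[0.0016,0,0.02],[0,0,0]],
  [[0,0,0.015],[0,0,0]],
  [[0,0,0.007],[0,0,0]],
  [[0,0,0.003],[0,0,0]],
  [[0,0,0],[0,0,0]],
  [[0,0,0],[0,0,0]],
  [[0,0,0],[0,0,0]],
  [[0,0,0],[0,0,0]],
])

```text
clock: 4.2
position: [476.6, -82.7, 6.8]
orientation: [-0.193, 3.134, 0.0]
ft_force: [-0.2, 0.3, 0.6]
gripper_width: 29.8
```

Run:
```python
from h import *
c,im,st=shot("wrist","w2.png"); print(st["position"],st["orientation"],st["ft_force"]); crop(im,200,200,460,420,3,"w2c.png",2)
```

```text
[476.5624219  -82.66671142   6.83962513] [-1.93042106e-01  3.13449069e+00  1.50429820e-04] [-0.21916901  0.29789473  0.62376001]
```

View pics/w2c.png

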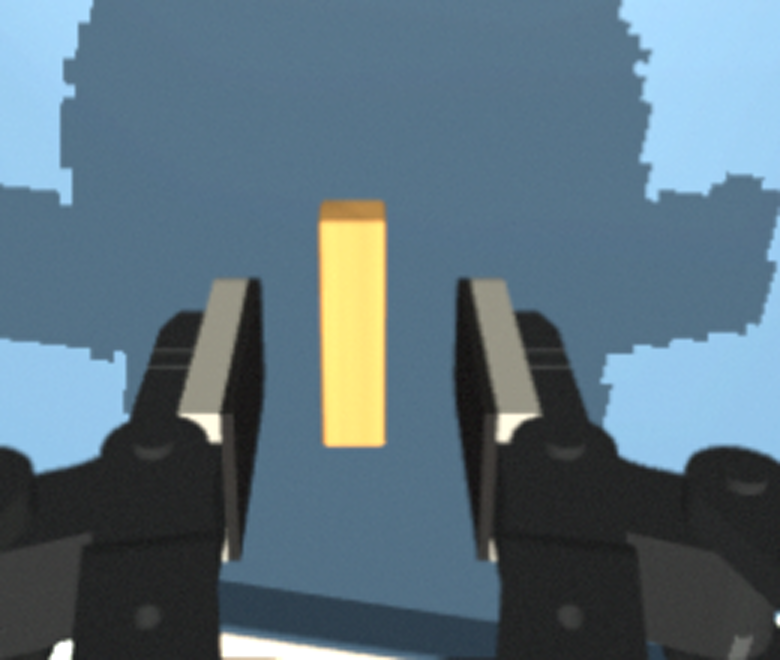

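>>> send_rows([
  [[0,0,0.0015],[0,0,0]],
  [[0,0,0],[0,0,0]],
  [[0,0,0],[0,0,0]],
  [[0,0,0],[0,0,0]],
  [[0,0,0],[0,0,0]],
  [[0,0,0],[0,0,0]],
  [[0,0,0],[0,0,0]],
  [[0,0,0],[0,0,0]],
  [[0,0,0],[0,0,0]],
  [[0,0,0],[0,0,0]],
], hand=-1)

```text
clock: 5.25
position: [476.3, -82.7, 5.0]
orientation: [-0.193, 3.135, -0.0]
ft_force: [-1.0, 0.6, 4.6]
gripper_width: 7.5
```

Run:
```python
from h import *
c,im,st=shot("wrist","w3.png"); print(st["position"],st["orientation"],st["ft_force"],st["gripper_width"]); crop(im,200,200,460,420,3,"w3c.png",2)
# press from fixed cams
t=cam("top"); s=cam("scene")
P=lambda x,y:np.array([60+x/5,220+y/5])-0.4
Q=lambda x,y:np.array([400+x/5,180+y/5])-0.4
print("ball",tri([t,s],[P(512,215),Q(267,320)]))
print("knob far",tri([t,s],[P(125,92),Q(578,76)]))
print("knob near",tri([t,s],[P(122,430),Q(557,300)]))
for n,a in (("end ctr",P(665,262)),("end top",P(680,213)),("end bot",P(680,311)),("near top",P(480,219)),("near bot",P(480,317)),("shoulder top",P(470,200)),("shoulder bot",P(480,333)),("sh L top",P(375,200)),("shL bot",P(375,335))):
    print(n,onz(t,a,170).round(1))
for n,a in (("slot",P(480,245)),("slot",P(480,290)),("slot",P(630,243)),("slot",P(630,288))): print(n,onz(t,a,185).round(1))
```

```text
[476.29406515 -82.70940861   4.96028031] [-1.93280117e-01  3.13546971e+00 -6.11510838e-05] [-0.97839941  0.59175448  4.57575527] 7.473205436221519
ball (array([568.82483683, 170.75573331, 174.54455218]), [array([-0.1,  0. ]), array([-0.1,  0. ])])
knob far (array([584.76990401, 220.07392155, 358.54912484]), [array([-9.7,  2. ]), array([-7.5,  1.7])])
knob near (array([505.62410182, 286.52360408, 149.7079696 ]), [array([ 8.5, -2.7]), array([ 7.1, -2. ])])
end ctr [[555.5 124.6 170. ]]
end top [[570.4 120.5 170. ]]
end bot [[540.8 119.6 170. ]]
near top [[567.7 181.8 170. ]]
near bot [[538.1 180.7 170. ]]
shoulder top [[573.5 185.1 170. ]]
shoulder bot [[533.2 180.6 170. ]]
sh L top [[573.1 214.6 170. ]]
shL bot [[532.1 213.  170. ]]
slot [[559.3 176.8 185. ]]
slot [[545.9 176.3 185. ]]
slot [[560.5 131.6 185. ]]
slot [[547.2 131.1 185. ]]
```

View pics/w3c.png

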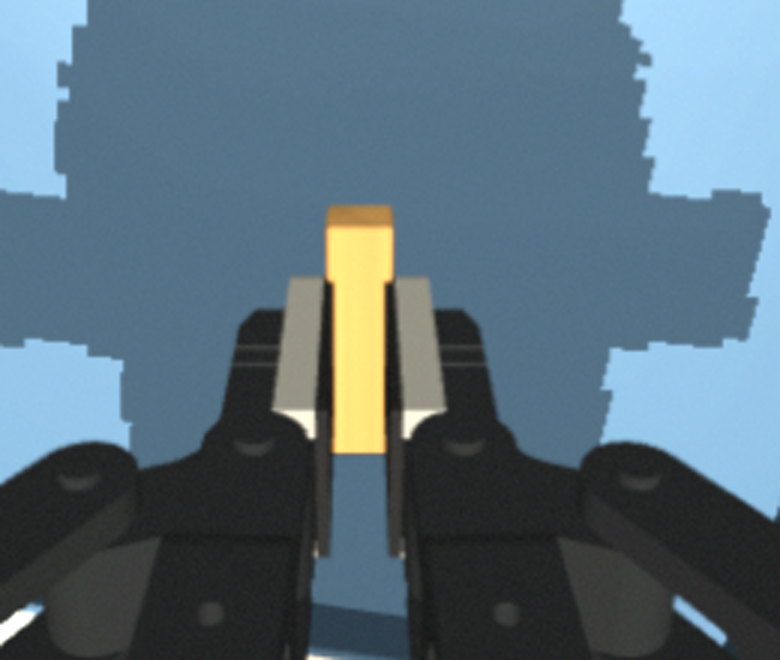

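Key gripped centrally. The two fixed views put the spring ball at (568.8,170.8,174.5), which means the shoulder is near y≈183 and the shaft axis near x≈553–555. Lift and hover above the shaft.

>>> send_rows([
  [[0,0,-0.01],[0,0,0]],
  [[0,0,-0.045],[0,0,0.045]],
  [[0,0,-0.045],[0,0,0.045]],
  [[-0.012,0.032,-0.045],[0,0,0]],
  [[-0.012,0.033,-0.045],[0,0,0]],
  [[-0.012,0.033,-0.045],[0,0,0]],
  [[-0.012,0.033,-0.03],[0,0,0]],
  [[-0.012,0.033,0],[0,0,0]],
  [[-0.012,0.033,0],[0,0,0]],
  [[-0.013,0.033,0],[0,0,0]],
])

```text
clock: 6.3
position: [549.4, 139.3, 254.0]
orientation: [-0.052, 3.141, 0.001]
ft_force: [-0.4, -0.3, -0.3]
gripper_width: 7.4
```

>>> send_rows([
  [[0,0,0],[0,0,0]],
  [[0,0,0],[0,0,0]],
  [[0,0,0],[0,0,0]],
  [[0,0,0],[0,0,0]],
  [[0,0,0],[0,0,0]],
  [[0,0,0],[0,0,0]],
  [[0,0,0],[0,0,0]],
  [[0,0,0],[0,0,0]],
  [[0,0,0],[0,0,0]],
  [[0,0,0],[0,0,0]],
])

```text
clock: 7.3
position: [549.6, 138.0, 253.4]
orientation: [0.052, -3.141, 0.0]
ft_force: [0.6, 0.1, 0.1]
gripper_width: 7.3
```

Run:
```python
from h import *
c,im,st=shot("wrist","w4.png"); print(st["position"],st["orientation"],st["ft_force"],st["gripper_width"]); crop(im,240,170,400,300,5,"w4c.png",1.5)
```

```text
[549.60616355 137.99176063 253.42979346] [ 5.19082638e-02 -3.14109594e+00  3.13786692e-05] [0.56618351 0.05688337 0.10176768] 7.279523735416787
```

View pics/w4.png

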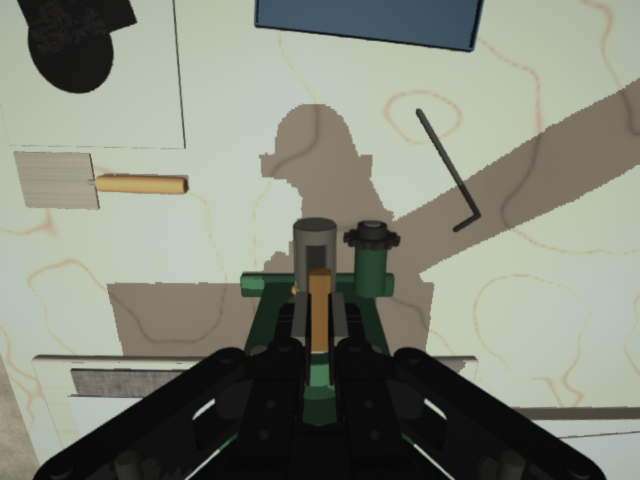

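View pics/w4c.png

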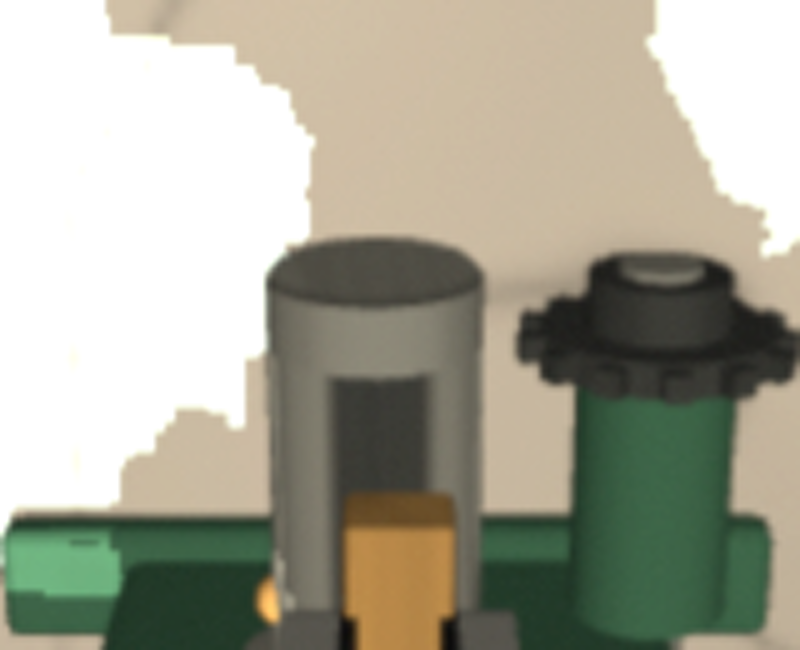

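The wrist view shows the shaft at columns ~293–337 with the dark slot at columns ~306–326. The key (orange) hangs slightly to the right of the slot. I'll measure axis and slot edges row by row.

Run:
```python
from h import *
im=cv2.imread("pics/w4.png"); st=telemetry.sense(); c=cam("wrist",st)
g=cv2.GaussianBlur(cv2.cvtColor(im,cv2.COLOR_BGR2GRAY).astype(np.float32),(3,3),0.6)
Rt=R.from_rotvec(st["orientation"]).as_matrix()
def sub(row,lo,hi,sgn):
    d=sgn*(g[row,lo+1:hi+1]-g[row,lo-1:hi-1]);i=int(np.argmax(d));i=min(max(i,1),len(d)-2)
    a,b,e=d[i-1],d[i],d[i+1];return lo+i+(0.5*(a-e)/(a-2*b+e) if a-2*b+e else 0)
for row in range(234,270,3):
    L=sub(row,288,302,1) if 0 else sub(row,288,300,-1); L2=sub(row,288,300,1)
    Rr=sub(row,330,342,1);R2=sub(row,330,342,-1)
    l=sub(row,301,312,-1); r=sub(row,320,330,1)
    print(row,"shaft",np.round([L,L2,Rr,R2],1),"slot",np.round([l,r],1), g[row,290:300].astype(int) if row%9==0 else "")
    e=[onz(c,(p,row),183.6)[0] for p in (l,r)]; a=[onz(c,(p,row),170)[0] for p in (L2,Rr)]; a3=[onz(c,(p,row),170)[0] for p in (L,R2)]
    print("   slot",np.round([e[0][0],e[1][0],(e[0][0]+e[1][0])/2,e[0][1]],1),"axis",np.round([(a[0][0]+a[1][0])/2,a[0][0]-a[1][0],(a3[0][0]+a3[1][0])/2,a3[0][0]-a3[1][0],a[0][1]],1))
```

```text
234 shaft [292.6 296.4 336.2 332.6] slot [309.3 320.5] [198 192 162 100  66  63  66  70  72  74]
   slot [556.5 549.2 552.9 125. ] axis [551.9  27.2 554.5  27.4 129.9]
237 shaft [292.8 296.5 336.2 339.1] slot [310.4 319.5] 
   slot [555.7 549.8 552.8 127. ] axis [551.8  27.2 552.1  31.8 132.1]
240 shaft [292.4 297.2 336.  339.2] slot [307.3 317.2] 
   slot [557.6 551.2 554.4 129.2] axis [551.6  26.7 552.1  32.2 134.3]
243 shaft [288.2 297.5 335.9 331.5] slot [310.2 318.6] [127 123 112  90  80  73  68  70  73  75]
   slot [555.7 550.3 553.  131.2] axis [551.5  26.6 556.2  29.9 136.5]
246 shaft [288.2 297.8 335.9 331.6] slot [305.3 325.5] 
   slot [558.9 545.7 552.3 133.3] axis [551.3  26.4 556.1  30.  138.7]
249 shaft [288.2 298.  335.9 331.8] slot [305.4 325.4] 
   slot [558.7 545.7 552.2 135.4] axis [551.1  26.4 556.   30.3 140.9]
252 shaft [288.3 298.1 336.  331.7] slot [305.5 325.4] [127 124 116  98  81  75  69  69  73  76]
   slot [558.7 545.6 552.1 137.5] axis [551.   26.4 555.9  30.2 143.1]
255 shaft [293.2 298.  335.9 331.6] slot [305.5 325.4] 
   slot [558.6 545.5 552.1 139.7] axis [551.   26.4 554.1  26.9 145.4]
258 shaft [293.2 298.2 335.9 331.6] slot [305.6 325.4] 
   slot [558.5 545.4 552.  141.8] axis [550.9  26.4 554.1  26.9 147.6]
261 shaft [293.3 298.2 336.  331.5] slot [305.7 325.5] [125 125 122 107  82  73  68  69  72  75]
   slot [558.4 545.3 551.8 143.9] axis [550.7  26.6 554.   26.9 149.9]
264 shaft [293.3 298.3 335.9 331.5] slot [305.8 325.3] 
   slot [558.3 545.3 551.8 146.1] axis [550.7  26.6 554.   26.9 152.2]
267 shaft [293.3 298.2 335.9 331.6] slot [305.8 325.4] 
   slot [558.2 545.2 551.7 148.3] axis [550.6  26.7 553.9  27.1 154.5]
```

>>> send_rows([
  [[-0.0005,0.004,0],[0,0,0]],
  [[-0.0006,0.007,0.005],[0,0,0]],
  [[-0.0006,0.0065,0.01],[0,0,0]],
  [[0,0,0.015],[0,0,0]],
  [[0,0,0.015],[0,0,0]],
  [[0,0,0.01],[0,0,0]],
  [[0,0,0],[0,-0.03,0]],
  [[0,0,0],[0,-0.03,0]],
  [[0,0,0],[0,0,0]],
  [[0,0,0],[0,0,0]],
])

```text
clock: 8.35
position: [550.7, 155.8, 198.4]
orientation: [-0.051, 3.082, 0.002]
ft_force: [-0.4, -0.7, 1.0]
gripper_width: 7.4
```

Run:
```python
from h import *
c,im,st=shot("wrist","w5.png"); print(st["position"],st["orientation"],st["ft_force"],st["gripper_width"]); crop(im,220,200,420,350,4,"w5c.png",1.7)
```

```text
[550.66848385 155.75128228 198.35479303] [-5.14534484e-02  3.08165621e+00  1.54725822e-03] [-0.42869169 -0.67349812  1.02717334] 7.446076809711303
```

View pics/w5c.png

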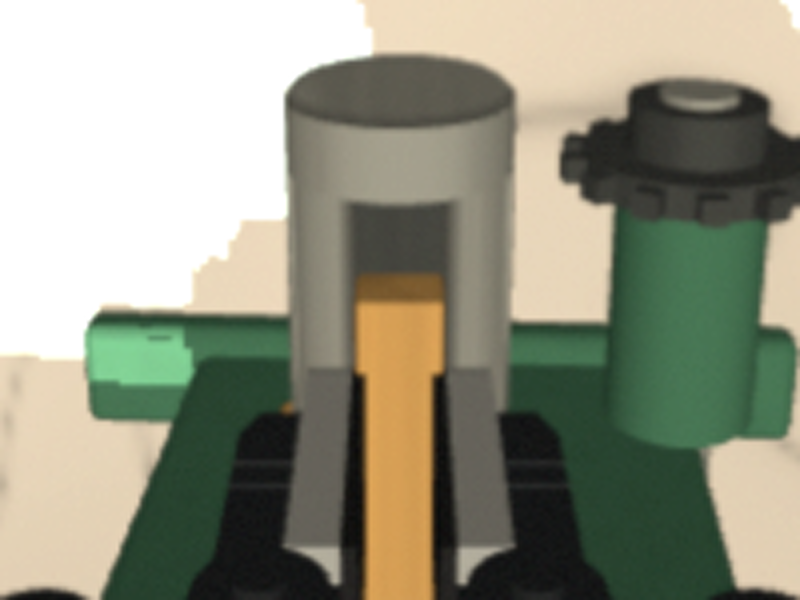

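The key now sits centred in the slot opening: slot columns 348–455 and key columns 357–443 in the crop. Descend gently.

>>> send_rows([
  [[0,0,0.003],[0,0,0]],
  [[0,0,0.003],[0,0,0]],
  [[0,0,0.002],[0,0,0]],
  [[0,0,0.001],[0,0,0]],
  [[0,0,0.001],[0,0,0]],
  [[0,0,0.001],[0,0,0]],
  [[0,0,0.0005],[0,0,0]],
  [[0,0,0],[0,0,0]],
  [[0,0,0],[0,0,0]],
  [[0,0,0],[0,0,0]],
])

```text
clock: 9.4
position: [551.4, 155.5, 187.1]
orientation: [-0.051, 3.081, 0.002]
ft_force: [0.2, -0.6, -0.0]
gripper_width: 7.4
```

>>> send_rows([
  [[0,0,0.0005],[0,0,0]],
  [[0,0,0.0005],[0,0,0]],
  [[0,0,0.0005],[0,0,0]],
  [[0,0,0.0005],[0,0,0]],
  [[0,0,0.0005],[0,0,0]],
  [[0,0,0],[0,0,0]],
  [[0,0,0],[0,0,0]],
  [[0,0,0],[0,0,0]],
  [[0,0,0],[0,0,0]],
  [[0,0,0],[0,0,0]],
])

```text
clock: 10.4
position: [551.6, 155.5, 184.5]
orientation: [-0.051, 3.081, 0.002]
ft_force: [-0.8, 0.4, -0.0]
gripper_width: 7.5
```

>>> send_rows([
  [[0,0,0.0003],[0,0,0]],
  [[0,0,0.0003],[0,0,0]],
  [[0,0,0.0003],[0,0,0]],
  [[0,0,0.0003],[0,0,0]],
  [[0,0,0.0003],[0,0,0]],
  [[0,0,0],[0,0,0]],
  [[0,0,0],[0,0,0]],
  [[0,0,0],[0,0,0]],
  [[0,0,0],[0,0,0]],
  [[0,0,0],[0,0,0]],
])

```text
clock: 11.4
position: [551.7, 155.5, 184.3]
orientation: [-0.051, 3.08, 0.002]
ft_force: [-3.2, 0.1, 7.1]
gripper_width: 6.9
```

Run:
```python
from h import *
c,im,st=shot("wrist","w6.png"); print(st["position"],st["orientation"],st["ft_force"],st["moment"]); crop(im,220,200,420,350,4,"w6c.png",1.7)
```

```text
[551.69986296 155.54936181 184.28718064] [-5.14233054e-02  3.08023267e+00  1.67115497e-03] [-3.1642897   0.1495666   7.07302902] [-0.06529118  1.06462804  0.03591215]
```

View pics/w6c.png

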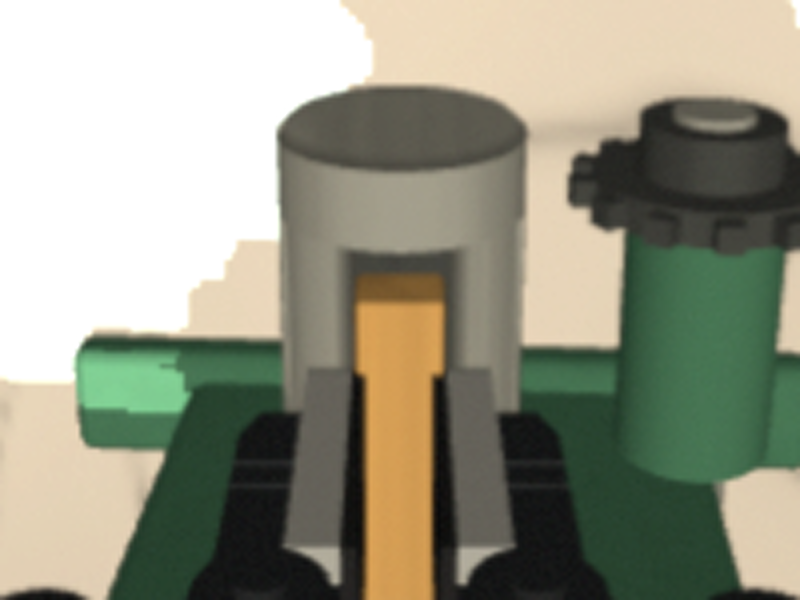

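>>> send_rows([
  [[0,0,-0.0008],[0,0,0]],
  [[0,0,0],[0,0,0]],
  [[0,0,0],[0,0,0]],
  [[0,0,0],[0,0,0]],
  [[0,0,0],[0,0,0]],
  [[0,0,-0.005],[0,0,0]],
  [[0,0,-0.01],[0,0,0]],
  [[0,0,-0.015],[0,0,0]],
  [[0,0,0],[0,0,0]],
  [[0,0,0],[0,0,0]],
], hand=-0.5)

```text
clock: 12.45
position: [549.9, 155.6, 214.3]
orientation: [-0.051, 3.08, 0.003]
ft_force: [-1.3, -0.2, 0.7]
gripper_width: 21.0
```

Run:
```python
from h import *
c,im,st=shot("wrist","w7.png"); print(st["position"],st["orientation"],st["ft_force"],st["gripper_width"]); crop(im,220,190,420,340,4,"w7c.png",1.7)
```

```text
[549.89277703 155.62160897 214.32330285] [-5.05768311e-02  3.08012872e+00  3.01422166e-03] [-1.30380369 -0.18706132  0.67725938] 21.003272703326072
```

View pics/w7c.png

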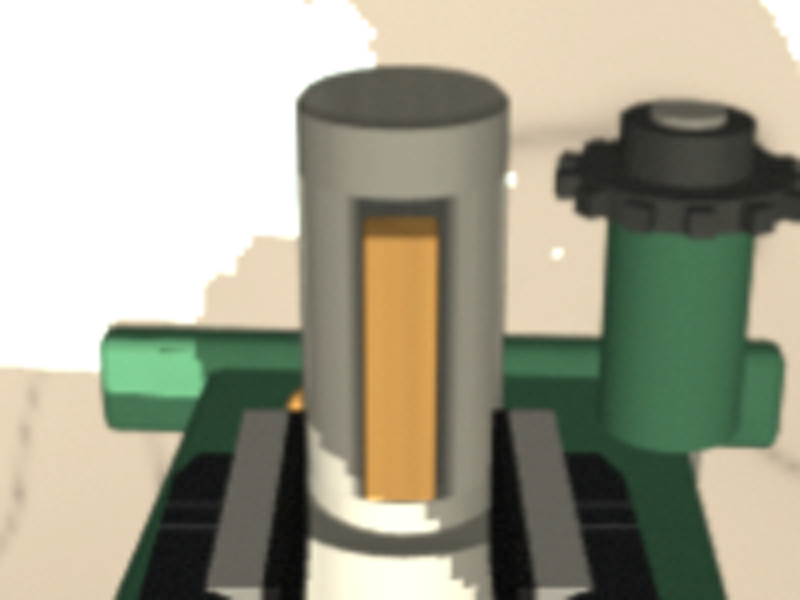

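Released, the key lies in the slot with an even gap all round. I'll shut the fingers and press its top gently. If it's home, the contact height should be ≈188.

>>> send_rows([
  [[0,0,0],[0,0,0]],
  [[0,0,0],[0,0,0]],
  [[0,0,0],[0,0,0]],
  [[0,0,0.006],[0,0,0]],
  [[0,0,0.008],[0,0,0]],
  [[0,0,0.005],[0,0,0]],
  [[0,0,0.003],[0,0,0]],
  [[0,0,0.0005],[0,0,0]],
  [[0,0,0],[0,0,0]],
  [[0,0,0],[0,0,0]],
], hand=-1)

```text
clock: 13.5
position: [551.3, 155.6, 191.5]
orientation: [-0.051, 3.081, 0.002]
ft_force: [-1.0, -0.5, 0.6]
gripper_width: 0.2
```

>>> send_rows([
  [[0,0,0.0003],[0,0,0]],
  [[0,0,0.0003],[0,0,0]],
  [[0,0,0.0003],[0,0,0]],
  [[0,0,0.0003],[0,0,0]],
  [[0,0,0.0003],[0,0,0]],
  [[0,0,0],[0,0,0]],
  [[0,0,0],[0,0,0]],
  [[0,0,0],[0,0,0]],
  [[0,0,0],[0,0,0]],
  [[0,0,0],[0,0,0]],
])

```text
clock: 14.5
position: [551.3, 155.5, 189.8]
orientation: [-0.051, 3.081, 0.002]
ft_force: [-0.1, -0.8, 0.7]
gripper_width: 0.1
```

>>> send_rows([
  [[0,0,0.0004],[0,0,0]],
  [[0,0,0.0004],[0,0,0]],
  [[0,0,0.0004],[0,0,0]],
  [[0,0,0.0004],[0,0,0]],
  [[0,0,0.0004],[0,0,0]],
  [[0,0,0.0004],[0,0,0]],
  [[0,0,0],[0,0,0]],
  [[0,0,0],[0,0,0]],
  [[0,0,0],[0,0,0]],
  [[0,0,0],[0,0,0]],
])

```text
clock: 15.5
position: [551.4, 155.5, 188.1]
orientation: [-0.051, 3.081, 0.002]
ft_force: [-3.2, -0.2, 5.7]
gripper_width: 0.1
```

Contact came at 188.1 with 5.7 N, so the key is fully home. Now I'll refine the slot/key roll angle from picture w7.

Run:
```python
from h import *
im=cv2.imread("pics/w7.png").astype(np.float32)
st=dict(position=np.array([549.89277703,155.62160897,214.32330285]),orientation=np.array([-5.05768311e-02,3.08012872e+00,3.01422166e-03]))
c=cam("wrist",st); Rt=R.from_rotvec(st["orientation"]).as_matrix(); print(Rt.round(3))
g=cv2.GaussianBlur(im.mean(2),(3,3),.6); sat=cv2.GaussianBlur(im[:,:,2]-im[:,:,0],(3,3),.6)
def sub(a,row,lo,hi,sgn):
    d=sgn*(a[row,lo+1:hi+1]-a[row,lo-1:hi-1]);i=int(np.argmax(d));i=min(max(i,1),len(d)-2)
    p,q,e=d[i-1],d[i],d[i+1];return lo+i+0.5*(p-e)/(p-2*q+e)
for row in range(218,284,6):
    kl,kr=(sub(sat,row,306,316,1),sub(sat,row,324,334,-1)) if row>248 else (np.nan,np.nan)
    L=sub(g,row,289,300,-1);
    Rr=sub(g,row,341,350,1)
    sl,sr=(sub(g,row,303,309.0.__int__(),-1),sub(g,row,331,339,1)) if row>244 else (np.nan,np.nan)
    o,dl=ray(c,(L,row)); o,dr=ray(c,(Rr,row)); 
    # bisector plane with world-x: find axis by tangent geometry in plane perpendicular to toolY
    ty=np.array([-.033,.9995,0]); ex=np.array([.9995,.033,0]); ez=np.array([0,0,1.])
    f=lambda d:np.arctan2(d@ex,-(d@ez))
    th=(f(dl[0])+f(dr[0]))/2; hw=abs(f(dl[0])-f(dr[0]))/2; D=15/np.sin(hw)
    off=np.array([np.sin(th)*D, -np.cos(th)*D]); zc=o[2]+off[1]
    ax=off[0]+o[0]  # approx perpendicular coordinate
    def at(px,z):
        _,d=ray(c,(px,row)); d=d[0]; return (z-o[2])/d[2]*(d@ex)+o[0]
    H=170-o[2]; axx=o[0]+np.tan(th)*(-H)
    print(row,"L,R",round(L,1),round(Rr,1),"axis x@170 %.2f"%axx,"zc %.1f"%zc,"key",np.round([kl,kr],1),"ctr@188 %.2f w %.2f"%((at(kl,188)+at(kr,188))/2,at(kl,188)-at(kr,188)) if row>248 else "", "slot %.2f w %.2f"%((at(sl,184)+at(sr,184))/2,at(sl,184)-at(sr,184)) if row>244 else "")
```

```text
[[-0.998 -0.033  0.061]
 [-0.033  0.999  0.003]
 [-0.061  0.001 -0.998]]
218 L,R 293.4 346.8 axis x@170 554.96 zc 168.3 key [nan nan]  
224 L,R 293.5 346.9 axis x@170 554.89 zc 169.1 key [nan nan]  
230 L,R 293.7 346.7 axis x@170 554.91 zc 168.8 key [nan nan]  
236 L,R 293.8 346.0 axis x@170 555.05 zc 166.9 key [nan nan]  
242 L,R 294.1 346.1 axis x@170 554.94 zc 167.3 key [nan nan]  
248 L,R 294.3 346.0 axis x@170 554.90 zc 167.8 key [nan nan]  slot 554.18 w 13.29
254 L,R 294.3 346.0 axis x@170 554.89 zc 168.5 key [310.4 329. ] ctr@188 554.08 w 9.75 slot 554.19 w 13.39
260 L,R 294.5 345.9 axis x@170 554.86 zc 169.0 key [310.4 329. ] ctr@188 554.09 w 9.76 slot 554.19 w 13.42
266 L,R 294.6 345.8 axis x@170 554.85 zc 169.5 key [310.5 328.9] ctr@188 554.08 w 9.74 slot 554.17 w 13.39
272 L,R 294.2 345.8 axis x@170 554.95 zc 171.7 key [310.6 328.8] ctr@188 554.08 w 9.73 slot 554.14 w 13.35
278 L,R 290.8 348.9 axis x@170 555.05 zc 193.6 key [310.7 328.8] ctr@188 554.07 w 9.71 slot 554.16 w 13.46
```

>>> send_rows([
  [[0,0,-0.01],[0,0,0]],
  [[0,0,-0.02],[0,0,0]],
  [[0,0,-0.04],[0,0,0]],
  [[0,0,-0.04],[0,0,0]],
  [[0,-0.01,0],[0,0.06,0]],
  [[0,-0.03,0],[0,0,0]],
  [[0,-0.045,0],[0,0,0]],
  [[0,-0.048,0],[0,0,0]],
  [[0,-0.048,0],[0,0,0]],
  [[0,-0.048,0],[0,0,0]],
])

```text
clock: 16.5
position: [552.3, -75.3, 297.5]
orientation: [-0.053, 3.14, 0.0]
ft_force: [1.4, -0.4, 0.2]
gripper_width: 0.2
```

The roll comes out at about -0.047 rad, and key and slot agree. Now I'll locate the large sprocket from the fixed views.

Run:
```python
from h import *
t=cv2.imread("pics/top0.png"); c=cam("top"); s=cam("scene")
P=lambda x,y:np.array([410+x/3.2,215+y/3.2])-0.35
for n,p,z in (("board top edge far",P(130,25),140),("near",P(178,572),140),("L far",P(105,25),140),("L near",P(152,572),140),("dot",P(227,156),138.5),("boss end top",P(247,110),113.5),("boss end bot",P(247,205),113.5),("boss root top",P(185,110),113.5),("boss root bot",P(185,210),113.5),("small peg end",P(280,415),120)):
    print(n,onz(c,p,z).round(1))
```

```text
board top edge far [[ 639.6 -272.   140. ]]
near [[ 374.3 -294.3  140. ]]
L far [[ 639.5 -259.6  140. ]]
L near [[ 374.2 -281.6  140. ]]
dot [[ 575.7 -319.9  138.5]]
boss end top [[ 600.5 -337.9  113.5]]
boss end bot [[ 552.4 -337.3  113.5]]
boss root top [[ 600.2 -306.1  113.5]]
boss root bot [[ 549.6 -305.6  113.5]]
small peg end [[ 447.9 -351.1  120. ]]
```

>>> send_rows([
  [[0.005,-0.045,0],[0,0,0]],
  [[0.005,-0.045,0],[0,0,0]],
  [[0.005,-0.045,0],[0,0,0]],
  [[0.005,-0.045,0.01],[0,0,0]],
  [[0.005,-0.03,0.02],[0,0,0]],
  [[0.005,-0.02,0.02],[0,0,0]],
  [[0.005,0,0.02],[0,0,0]],
  [[0.005,0,0],[0,0,0]],
  [[0.005,0,0],[0,0,0]],
  [[0,0,0],[0,0,0]],
], hand=0.65)

```text
clock: 17.5
position: [515.3, -304.9, 229.0]
orientation: [-0.053, 3.139, -0.002]
ft_force: [0.4, 0.5, 1.2]
gripper_width: 70.7
```

>>> send_rows([
  [[0,0,0],[0,0,-0.05]],
  [[-0.012,-0.005,0],[0,0,0]],
  [[-0.015,-0.005,0],[0,0,0]],
  [[-0.015,-0.005,0],[0,0,0]],
  [[-0.012,-0.005,0],[0,0,0]],
  [[-0.005,0,0],[0,0,0]],
  [[0,0,0],[0,0,0]],
  [[0,0,0],[0,0,0]],
  [[0,0,0],[0,0,0]],
  [[0,0,0],[0,0,0]],
])

```text
clock: 18.5
position: [575.1, -319.9, 227.6]
orientation: [-0.13, 3.138, -0.0]
ft_force: [-0.2, 0.5, 0.0]
gripper_width: 70.2
```

Run:
```python
from h import *
c,im,st=shot("wrist","w8.png"); print(st["position"],st["orientation"],st["ft_force"],st["gripper_width"]); crop(im,220,120,420,270,4,"w8c.png",1.9)
```

```text
[ 575.09678736 -319.86519782  227.63412486] [-1.30362276e-01  3.13846887e+00 -2.15544696e-04] [-0.19226082  0.47728061  0.0219207 ] 70.16720039310277
```

View pics/w8.png

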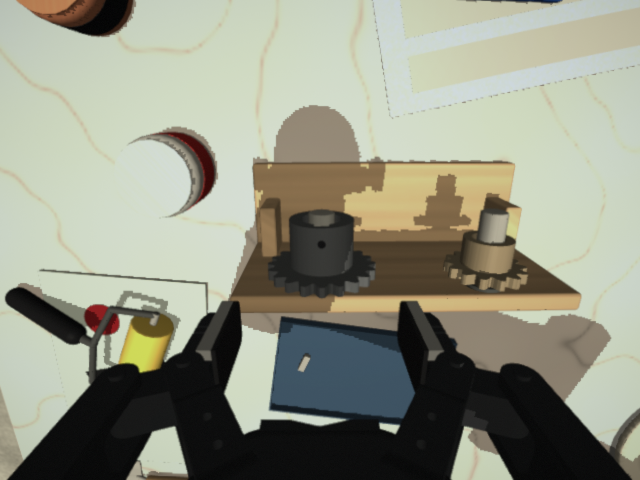

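View pics/w8c.png

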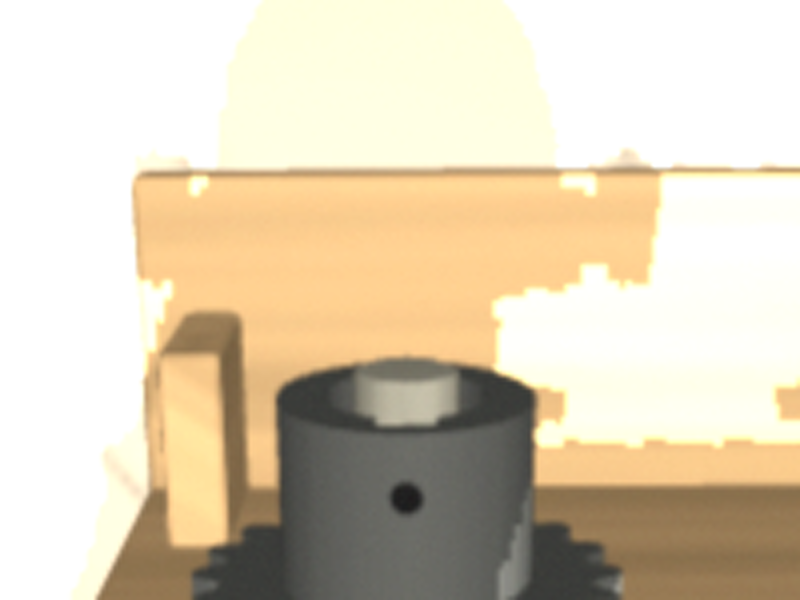

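Run:
```python
from h import *
st=telemetry.sense(); c=cam("wrist",st); Rt=R.from_rotvec(st["orientation"]).as_matrix()
T=lambda p:((p-st["position"])@Rt).round(1)
Q=lambda x,y:np.array([220+x/4,120+y/4])-.4
for n,q,z in (("dot",Q(406,498),138.5),("end top",Q(406,431),138.5),("end L",Q(278,395),113.5),("end R",Q(534,395),113.5),("peg end L",Q(355,375),120),("peg end R",Q(460,375),120),("board corner",Q(150,173),0),("plate top",np.array([321,291.]),157),("plate L",np.array([267,270.]),113.5),("plate R",np.array([376,270.]),113.5),("board front top L",np.array([234,295.]),140),("board top R",np.array([580,294.]),140)):
    w=onz(c,q,z)[0]; print(n,w.round(1),T(w))
```

```text
dot [ 573.8 -319.2  138.5] [ 1.3  0.9 89.1]
end top [ 574.9 -331.6  138.5] [  1.2 -11.6  89.1]
end L [ 599.1 -328.9  113.5] [-23.1 -10.9 114.1]
end R [ 550.2 -333.   113.5] [ 25.9 -10.9 114.1]
peg end L [ 584.6 -335.8  120. ] [ -8.1 -16.6 107.6]
peg end R [ 565.2 -337.5  120. ] [ 11.4 -16.7 107.6]
board corner [ 643.5 -353.2    0. ] [-65.3 -38.8 227.6]
plate top [ 571.6 -291.8  157. ] [ 1.2 28.3 70.6]
plate L [ 614.5 -284.1  113.5] [-42.2  32.5 114.1]
plate R [ 526.8 -291.5  113.5] [ 45.9  32.4 114.1]
board front top L [ 635.1 -274.   140. ] [-63.5  40.8  87.6]
board top R [ 374.2 -295.8  140. ] [198.3  40.7  87.5]
```

Run:
```python
from h import *
s=cv2.imread("pics/scene0.png"); crop(s,170,110,290,275,3.6,"s_stand.png",1.9)
```

```text
(no output)
```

View pics/s_stand.png

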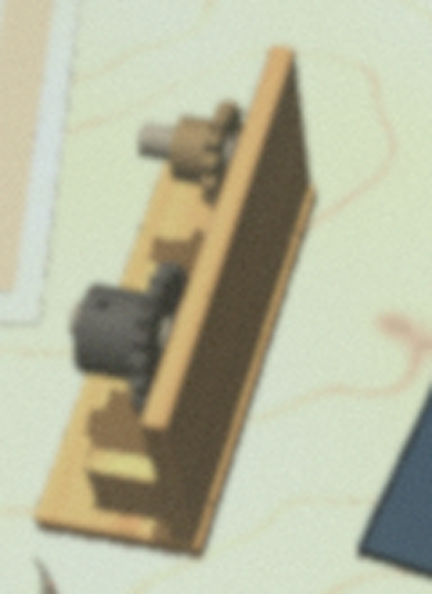

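The braces are low (below ~60 mm), so the fingers clear them at z≈92. The sprocket's axis lies at tool x≈+1.3 and its boss spans tool y -11..+25. I'll go down around the boss.

>>> send_rows([
  [[0.0013,0.004,0.01],[0,0,0]],
  [[0,0,0.025],[0,0,0]],
  [[0,0,0.025],[0,0,0]],
  [[0,0,0.025],[0,0,0]],
  [[0,0,0.02],[0,0,0]],
  [[0,0,0.015],[0,0,0]],
  [[0,0,0.01],[0,0,0]],
  [[0,0,0.005],[0,0,0]],
  [[0,0,0],[0,0,0]],
  [[0,0,0],[0,0,0]],
])

```text
clock: 19.55
position: [574.3, -316.3, 92.9]
orientation: [-0.131, 3.138, -0.001]
ft_force: [-0.4, -0.2, 1.1]
gripper_width: 70.7
```

Run:
```python
from h import *
c,im,st=shot("wrist","w9.png"); print(st["position"],st["orientation"],st["ft_force"],st["gripper_width"]); crop(im,200,200,440,400,3.3,"w9c.png",1.9)
```

```text
[ 574.25148449 -316.25436315   92.89336935] [-1.30655989e-01  3.13769250e+00 -9.85829299e-04] [-0.44250743 -0.24485431  1.07615022] 70.7448960674471
```

View pics/w9c.png

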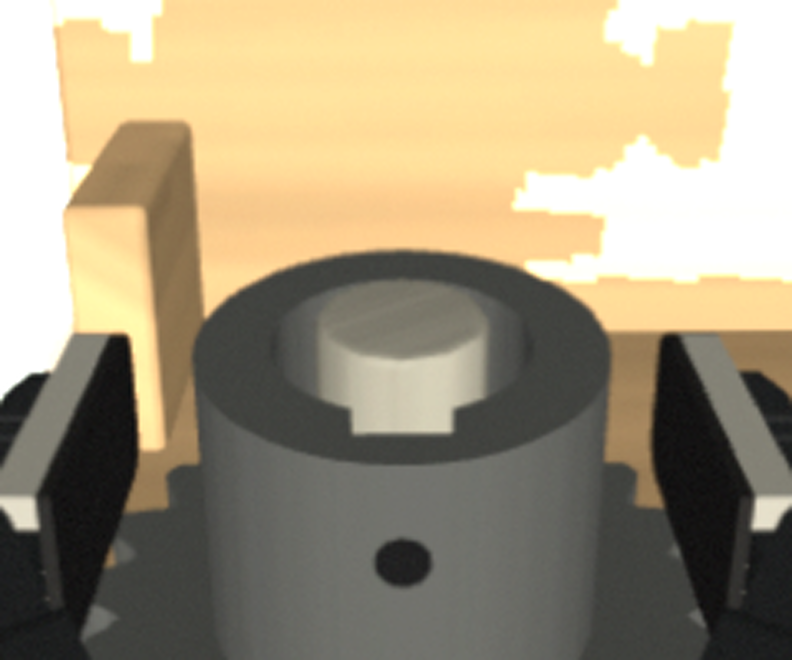

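Boss sits between the pads (195–609, pads 133 and 657), about 1 mm off centre. I'll shift and close.

>>> send_rows([
  [[0.001,0,0],[0,0,0]],
  [[0,0,0],[0,0,0]],
  [[0,0,0],[0,0,0]],
  [[0,0,0],[0,0,0]],
  [[0,0,0],[0,0,0]],
  [[0,0,0],[0,0,0]],
  [[0,0,0],[0,0,0]],
  [[0,0,0],[0,0,0]],
  [[0,0,0],[0,0,0]],
  [[0,0,0],[0,0,0]],
], hand=-1)

```text
clock: 20.6
position: [573.3, -316.3, 93.2]
orientation: [-0.131, 3.137, -0.001]
ft_force: [-0.2, 1.5, 4.8]
gripper_width: 48.4
```

Run:
```python
from h import *
c,im,st=shot("wrist","w10.png"); print(st["position"],st["orientation"],st["ft_force"],st["gripper_width"]); crop(im,200,200,440,400,3.3,"w10c.png",1.9)
```

```text
[ 573.33268711 -316.3437511    93.24623353] [-1.30904475e-01  3.13744956e+00 -1.29501688e-03] [-0.1755812   1.53555511  4.83765226] 48.366153960859904
```

View pics/w10c.png

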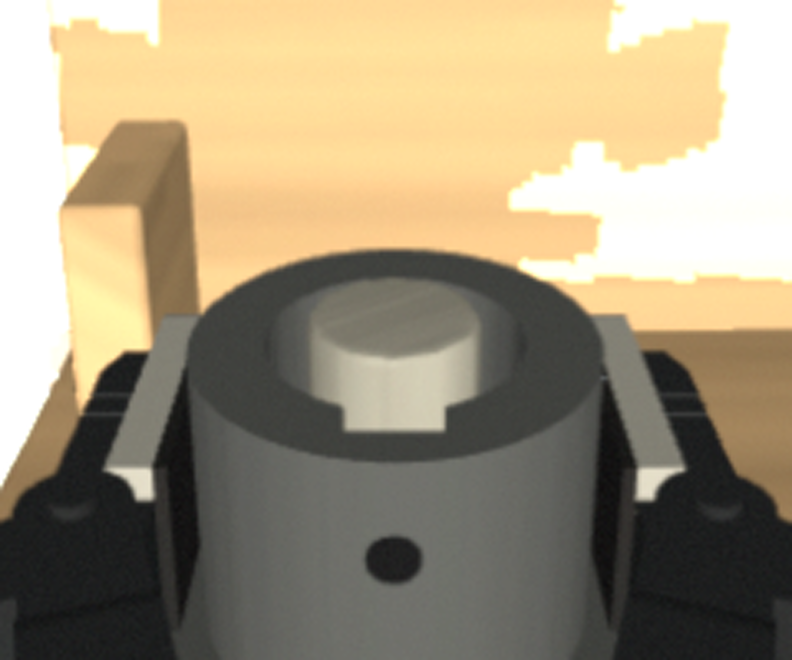

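>>> send_rows([
  [[0,0,-0.002],[0,0,0]],
  [[0,0,-0.0025],[0,0,0]],
  [[0,0,-0.002],[0,0,0]],
  [[0,0,0],[0,0,0]],
  [[0,0,0],[0,0,0]],
  [[0,0,0],[0,0,0]],
  [[0,-0.002,0],[0,0,0]],
  [[0,-0.004,0],[0,0,0]],
  [[0,-0.006,0],[0,0,0]],
  [[0,-0.006,0],[0,0,0]],
])

```text
clock: 21.65
position: [574.4, -334.7, 98.7]
orientation: [-0.13, 3.139, -0.0]
ft_force: [0.7, 0.2, -6.5]
gripper_width: 48.5
```

>>> send_rows([
  [[0,-0.008,-0.001],[0,0,0]],
  [[0,-0.008,0],[0,0,0]],
  [[0,-0.01,0],[0,0,0]],
  [[0,-0.01,0],[0,0,0]],
  [[0,-0.012,0],[0,0,0]],
  [[0,-0.012,0],[0,0,0]],
  [[0,-0.005,0],[0,0,0]],
  [[0,0,-0.02],[0,0,0]],
  [[0,0,-0.03],[0,0,0]],
  [[0,0,-0.04],[0,0,0]],
])

```text
clock: 22.65
position: [578.4, -398.3, 187.8]
orientation: [0.129, -3.134, -0.005]
ft_force: [1.1, -0.6, -7.1]
gripper_width: 48.6
```

Run:
```python
from h import *
c,im,st=shot("wrist","w11.png"); print(st["position"],st["orientation"],st["ft_force"],st["gripper_width"]); crop(im,180,180,460,400,2.8,"w11c.png",1.9)
```

```text
[ 578.38201513 -398.34098642  187.82911655] [ 0.12930948 -3.13389924 -0.00521384] [ 1.11038268 -0.64990635 -7.08160787] 48.61590967444651
```

View pics/w11c.png

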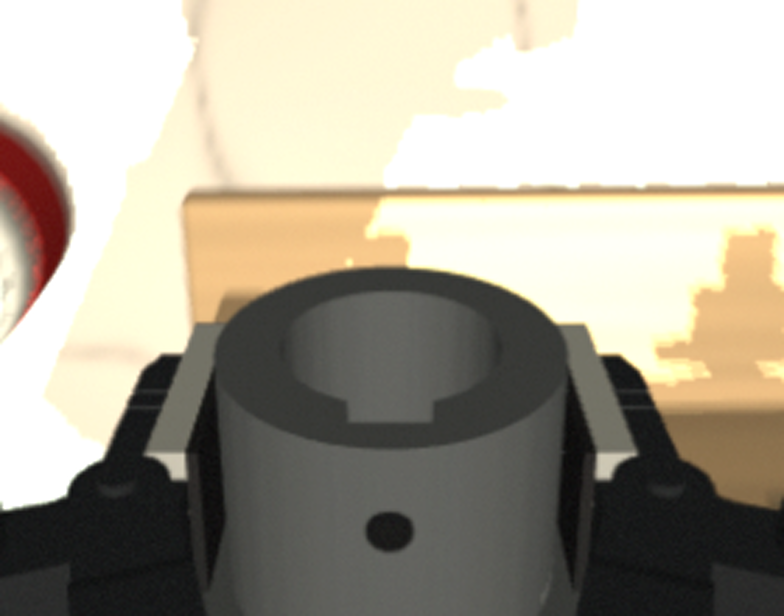

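Sprocket is free of the peg, with no slip and the keyway straight up. I'll carry it in front of the shaft end.

>>> send_rows([
  [[0,0,-0.01],[0,0,0.0495]],
  [[0.0008,0.02,0],[0,0,0]],
  [[0.0008,0.035,0],[0,0,0]],
  [[0.0008,0.048,0],[0,0,0]],
  [[0.0008,0.048,0],[0,0,0]],
  [[0.0008,0.048,0],[0,0,0]],
  [[0.0008,0.048,0],[0,0,0]],
  [[0.0008,0.048,0],[0,0,0]],
  [[0.0008,0.048,0],[0,0,0]],
  [[0.0008,0.048,0],[0,0,0]],
])

```text
clock: 23.7
position: [559.0, -6.5, 200.1]
orientation: [-0.053, 3.14, 0.001]
ft_force: [1.0, -0.8, -6.5]
gripper_width: 48.6
```

Run:
```python
from h import *
st=telemetry.sense();print(st["position"],st["orientation"])
t=cam("top"); s=cam("scene")
P=lambda x,y:np.array([60+x/5,220+y/5])-0.4
Q=lambda x,y:np.array([400+x/5,180+y/5])-0.4
for q in ((232,372),(215,345),(232,330)): print(tri([t,s],[P(605,450),Q(*q)]))
st5=dict(position=np.array([550.67,155.75,198.35]),orientation=np.array([-5.14534484e-02,3.08165621,1.547e-03]))
st4=dict(position=np.array([549.606,137.99,253.43]),orientation=np.array([5.19e-02,-3.14109594,3e-5]))
# idler shaft end (light disc) in w4, w5
print(tri([cam("wrist",st4),cam("wrist",st5)],[np.array([240+663/5,170+268/5])-.4,np.array([220+700/4,200+95/4])-.4]))
```

```text
[558.99167891  -6.51928587 200.07946421] [-5.26751349e-02  3.14015121e+00  5.36118671e-04]
(array([493.99472527, 177.86742775,  19.52974636]), [array([ 1.9, -0.5]), array([ 1.7, -0.2])])
(array([495.6073773 , 169.74088929,  40.75762968]), [array([ 3.3, -1. ]), array([ 2.9, -0.5])])
(array([494.78407289, 170.87068968,  50.56378012]), [array([ 1.2, -0.3]), array([ 1.1, -0.2])])
(array([485.12395757, 171.55745439,  -2.05382266]), [array([-0. , -0.1]), array([0. , 0.1])])
```

>>> send_rows([
  [[0.0005,0.035,0],[0,0,0]],
  [[0,0.03,0],[0,0,0]],
  [[0,0.0165,0.01],[0,0,0]],
  [[0,0,0.02],[0,0,0]],
  [[0,0,0.015],[0,0,0]],
  [[0,0,0.005],[0,0,0]],
  [[0,0,0],[0,-0.0235,0]],
  [[0,0,0],[0,-0.0235,0]],
  [[0,0,0],[0,0,0]],
  [[0,0,0],[0,0,0]],
])

```text
clock: 24.7
position: [556.3, 72.8, 150.1]
orientation: [-0.051, 3.094, 0.001]
ft_force: [0.2, 0.1, -7.0]
gripper_width: 48.7
```

Run:
```python
from h import *
c,im,st=shot("wrist","w12.png"); print(st["position"],st["orientation"],st["ft_force"],st["moment"],st["gripper_width"]); crop(im,180,150,460,400,2.8,"w12c.png",1.9)
c2,im,st=shot("top","top1.png"); crop(im,60,200,260,340,4,"t1c.png",1.7)
```

```text
[556.33099288  72.78137978 150.08207433] [-5.12497762e-02  3.09398506e+00  1.33054386e-03] [ 0.23076159  0.05038835 -7.03670364] [-0.13035739  0.12242872 -0.02291832] 48.69269252906909
```

View pics/w12c.png

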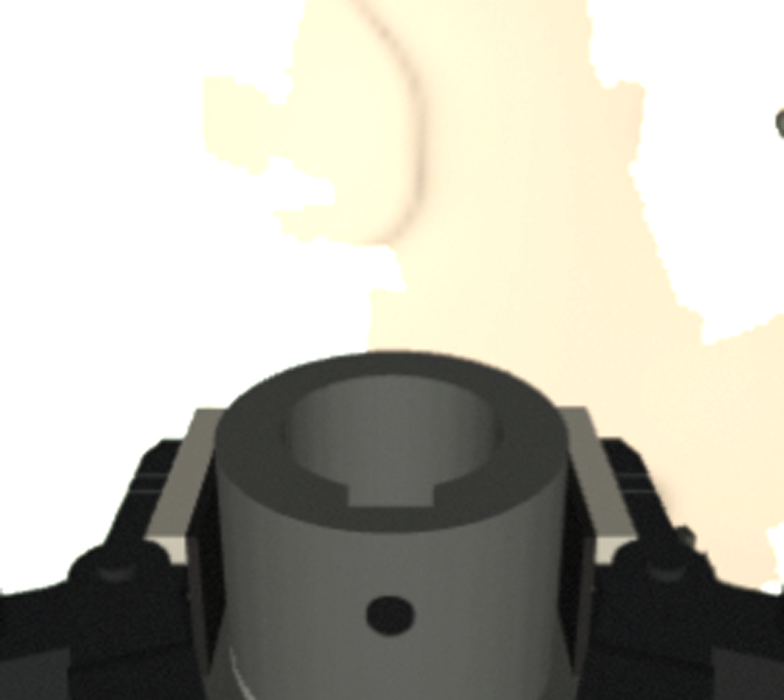

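View pics/t1c.png

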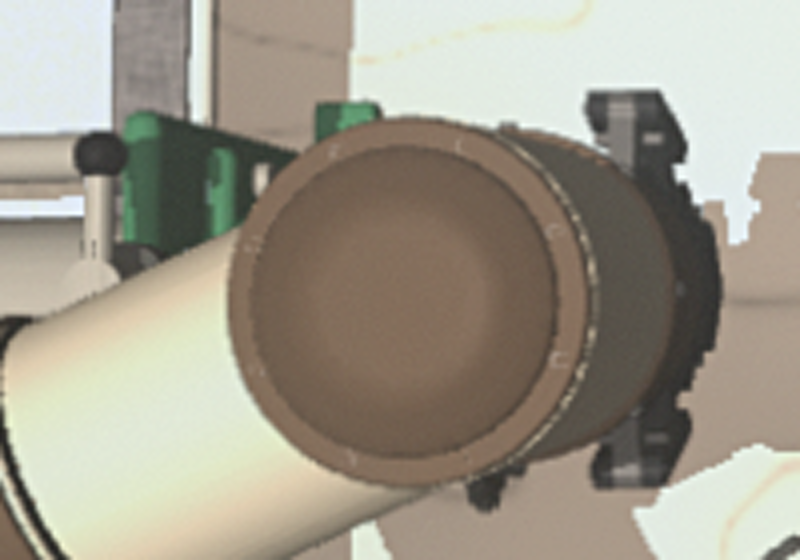

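Run:
```python
from h import *
c2,im,st=shot("scene","scene1.png"); crop(im,330,40,640,270,2.5,"s1c.png",1.7); print(st["joint_positions"])
```

```text
[ 0.42899005  0.32835631 -0.30876996  0.02329299 -0.88987698 -0.41008476]
```

View pics/s1c.png

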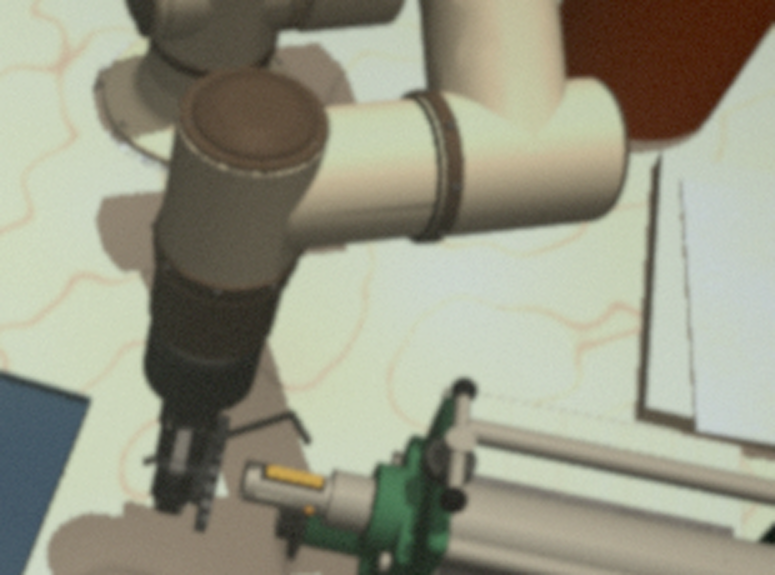

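The scene view shows the forearm well above the press handle and the sprocket in line in front of the shaft, with the key in its slot. I'll advance slowly.

>>> send_rows([
  [[0.0004,0.004,0.0003],[0,0,0]],
  [[0,0.005,0],[0,0,0]],
  [[0,0.005,0],[0,0,0]],
  [[0,0.003,0],[0,0,0]],
  [[0,0.002,0],[0,0,0]],
  [[0,0.002,0],[0,0,0]],
  [[0,0.001,0],[0,0,0]],
  [[0,0,0],[0,0,0]],
  [[0,0,0],[0,0,0]],
  [[0,0,0],[0,0,0]],
])

```text
clock: 25.85
position: [555.0, 94.9, 149.4]
orientation: [-0.051, 3.094, 0.001]
ft_force: [0.4, -0.5, -6.9]
gripper_width: 48.6
```

>>> send_rows([
  [[0,0.001,0],[0,0,0]],
  [[0,0.001,0],[0,0,0]],
  [[0,0.001,0],[0,0,0]],
  [[0,0.001,0],[0,0,0]],
  [[0,0.001,0],[0,0,0]],
  [[0,0.001,0],[0,0,0]],
  [[0,0,0],[0,0,0]],
  [[0,0,0],[0,0,0]],
  [[0,0,0],[0,0,0]],
  [[0,0,0],[0,0,0]],
])

```text
clock: 26.85
position: [555.0, 101.2, 149.4]
orientation: [-0.052, 3.094, 0.002]
ft_force: [0.3, 0.9, -6.2]
gripper_width: 48.6
```

Run:
```python
from h import *
c,im,st=shot("wrist","w13.png"); print(st["position"],st["ft_force"],st["moment"]); crop(im,240,250,400,370,5,"w13c.png",2.5)
```

```text
[554.9527727  101.20139276 149.43586613] [ 0.25661326  0.88871296 -6.24363777] [0.12369047 0.13739671 0.01647485]
```

View pics/w13c.png

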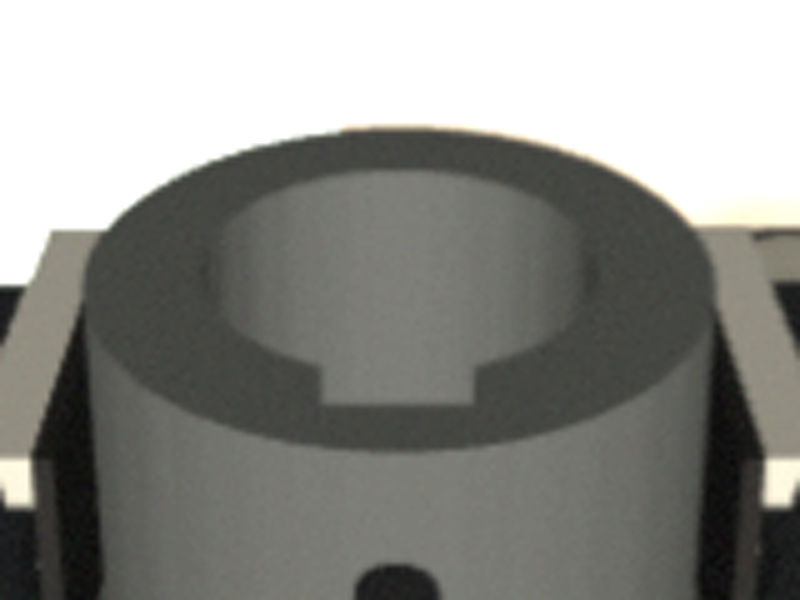

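>>> send_rows([
  [[0,0.001,0],[0,0,0]],
  [[0,0.001,0],[0,0,0]],
  [[0,0.001,0],[0,0,0]],
  [[0,0.001,0],[0,0,0]],
  [[0,0.001,0],[0,0,0]],
  [[0,0,0],[0,0,0]],
  [[0,0,0],[0,0,0]],
  [[0,0,0],[0,0,0]],
  [[0,0,0],[0,0,0]],
  [[0,0,0],[0,0,0]],
])

```text
clock: 27.9
position: [554.7, 106.2, 149.4]
orientation: [-0.052, 3.094, 0.002]
ft_force: [-0.0, 1.0, -5.1]
gripper_width: 48.0
```

>>> send_rows([
  [[0,0.001,-0.0002],[0,0,0]],
  [[0,0.001,0],[0,0,0]],
  [[0,0.001,0],[0,0,0]],
  [[0,0.0005,0],[0,0,0]],
  [[0,0.0005,0],[0,0,0]],
  [[0,0,0],[0,0,0]],
  [[0,0,0],[0,0,0]],
  [[0,0,0],[0,0,0]],
  [[0,0,0],[0,0,0]],
  [[0,0,0],[0,0,0]],
])

```text
clock: 28.9
position: [554.5, 110.1, 149.5]
orientation: [-0.052, 3.094, 0.001]
ft_force: [1.1, -0.3, -6.0]
gripper_width: 48.8
```

>>> send_rows([
  [[0,0.001,0],[0,0,0]],
  [[0,0.001,0],[0,0,0]],
  [[0,0.001,0],[0,0,0]],
  [[0,0.001,0],[0,0,0]],
  [[0,0.001,0],[0,0,0]],
  [[0,0.001,0],[0,0,0]],
  [[0,0,0],[0,0,0]],
  [[0,0,0],[0,0,0]],
  [[0,0,0],[0,0,0]],
  [[0,0,0],[0,0,0]],
])

```text
clock: 29.9
position: [554.3, 116.1, 149.5]
orientation: [-0.052, 3.094, 0.001]
ft_force: [0.2, 0.4, -6.5]
gripper_width: 48.4
```

>>> send_rows([
  [[0,0.0015,0],[0,0,0]],
  [[0,0.0015,0],[0,0,0]],
  [[0,0.0015,0],[0,0,0]],
  [[0,0.0015,0],[0,0,0]],
  [[0,0.0015,0],[0,0,0]],
  [[0,0.0015,0],[0,0,0]],
  [[0,0.0015,0],[0,0,0]],
  [[0,0.0015,0],[0,0,0]],
  [[0,0,0],[0,0,0]],
  [[0,0,0],[0,0,0]],
])

```text
clock: 30.9
position: [553.9, 128.1, 149.5]
orientation: [-0.052, 3.094, 0.001]
ft_force: [1.0, -0.6, -6.9]
gripper_width: 48.2
```

>>> send_rows([
  [[0,0.0015,0],[0,0,0]],
  [[0,0.0015,0],[0,0,0]],
  [[0,0.0015,0],[0,0,0]],
  [[0,0.0015,0],[0,0,0]],
  [[0,0.0015,0],[0,0,0]],
  [[0,0.001,0],[0,0,0]],
  [[0,0.001,0],[0,0,0]],
  [[0,0.001,0],[0,0,0]],
  [[0,0.001,0],[0,0,0]],
  [[0,0,0],[0,0,0]],
])

```text
clock: 31.9
position: [553.7, 139.5, 149.7]
orientation: [-0.052, 3.094, 0.001]
ft_force: [1.9, -1.3, -7.1]
gripper_width: 48.3
```

>>> send_rows([
  [[0,0.0005,0],[0,0,0]],
  [[0,0.0005,0],[0,0,0]],
  [[0,0.0005,0],[0,0,0]],
  [[0,0.0005,0],[0,0,0]],
  [[0,0.0005,0],[0,0,0]],
  [[0,0.0005,0],[0,0,0]],
  [[0,0.0005,0],[0,0,0]],
  [[0,0.0005,0],[0,0,0]],
  [[0,0,0],[0,0,0]],
  [[0,0,0],[0,0,0]],
])

```text
clock: 32.9
position: [554.4, 143.8, 150.0]
orientation: [-0.052, 3.092, 0.002]
ft_force: [3.6, -3.5, -7.5]
gripper_width: 48.3
```

>>> send_rows([
  [[0,0.0005,0],[0,0,0]],
  [[0,0.0005,0],[0,0,0]],
  [[0,0.0005,0],[0,0,0]],
  [[0,0.0005,0],[0,0,0]],
  [[0,0.0005,0],[0,0,0]],
  [[0,0.0005,0],[0,0,0]],
  [[0,0.0005,0],[0,0,0]],
  [[0,0.0005,0],[0,0,0]],
  [[0,0,0],[0,0,0]],
  [[0,0,0],[0,0,0]],
])

```text
clock: 33.9
position: [554.3, 147.9, 150.1]
orientation: [-0.052, 3.092, 0.002]
ft_force: [3.6, -2.8, -7.0]
gripper_width: 48.4
```

>>> send_rows([
  [[0,0.0005,0],[0,0,0]],
  [[0,0.0005,0],[0,0,0]],
  [[0,0.0005,0],[0,0,0]],
  [[0,0.0005,0],[0,0,0]],
  [[0,0.0005,0],[0,0,0]],
  [[0,0.0005,0],[0,0,0]],
  [[0,0.0005,0],[0,0,0]],
  [[0,0.0005,0],[0,0,0]],
  [[0,0,0],[0,0,0]],
  [[0,0,0],[0,0,0]],
])

```text
clock: 34.9
position: [554.1, 152.0, 150.1]
orientation: [-0.052, 3.092, 0.003]
ft_force: [4.8, -3.0, -6.6]
gripper_width: 48.2
```

>>> send_rows([
  [[0,0.0005,0],[0,0,0]],
  [[0,0.0005,0],[0,0,0]],
  [[0,0.0005,0],[0,0,0]],
  [[0,0.0005,0],[0,0,0]],
  [[0,0,0],[0,0,0]],
  [[0,0,0],[0,0,0]],
  [[0,0,0],[0,0,0]],
  [[0,0,0],[0,0,0]],
  [[0,0,0],[0,0,0]],
  [[0,0,0],[0,0,0]],
])

```text
clock: 35.9
position: [554.0, 153.1, 150.0]
orientation: [-0.052, 3.092, 0.001]
ft_force: [5.0, -5.2, -6.4]
gripper_width: 48.8
```

Run:
```python
from h import *
c,im,st=shot("wrist","w14.png"); print(st["position"],st["ft_force"],st["moment"]); crop(im,180,220,460,420,2.8,"w14c.png",2)
c2,im,st=shot("scene","scene2.png"); crop(im,370,120,570,270,4,"s2c.png",1.8)
```

```text
[554.02367117 153.06775503 150.00877417] [ 4.96505075 -5.22729075 -6.3525935 ] [-1.56103598 -1.36869543 -0.17922667]
```

View pics/w14c.png

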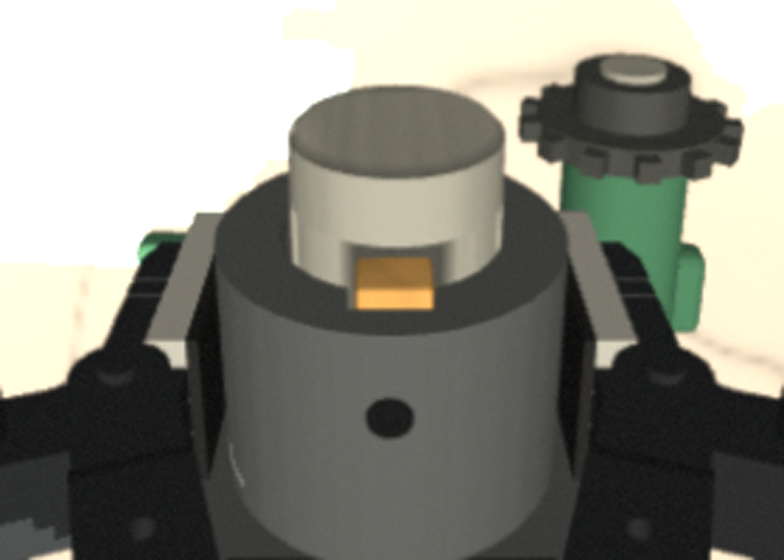

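View pics/s2c.png

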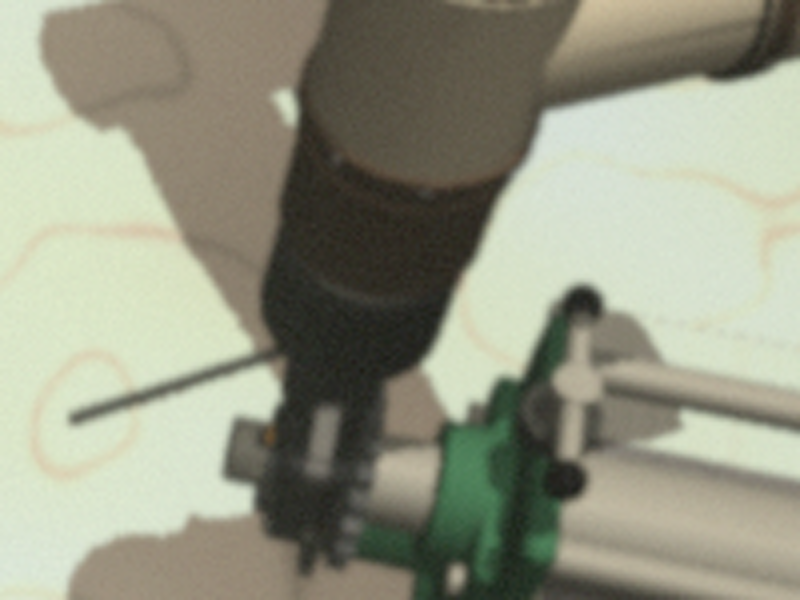

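Run:
```python
from h import *
st=telemetry.sense(); c=cam("wrist",st)
Q=lambda x,y:np.array([180+x/2.8,220+y/2.8])-.35
for n,q,z in (("shaft end top edge",Q(397,178),183.5),("boss rim top",Q(392,334),195),("shaft end L",Q(290,138),170),("R",Q(503,138),170),("boss L",Q(216,242),170),("boss R",Q(567,242),170),("slot end",Q(397,242),184.5),("key end top",Q(395,289),188), ("key L",Q(355,300),188),("key R",Q(434,300),188),("dot",Q(390,419),195)):
    print(n,onz(c,q,z)[0].round(1))
```

```text
shaft end top edge [552.7 123.  183.5]
boss rim top [552.2 137.7 195. ]
shaft end L [568.  124.6 170. ]
R [538.8 122.9 170. ]
boss L [578.8 141.7 170. ]
boss R [528.6 138.5 170. ]
slot end [552.3 131.5 184.5]
key end top [552.3 136.1 188. ]
key L [557.2 138.  188. ]
key R [547.4 137.4 188. ]
dot [552.1 150.1 195. ]
```

>>> send_rows([
  [[0,0.0005,0],[0,0,0]],
  [[0,0.0005,0],[0,0,0]],
  [[0,0,0],[0,0,0]],
  [[0,0,0],[0,0,0]],
  [[0,0,0],[0,0,0]],
  [[0,0,0],[0,0,0]],
  [[0,0,0],[0,0,0]],
  [[0,0,0],[0,0,0]],
  [[0,0,0],[0,0,0]],
  [[0,0,0],[0,0,0]],
])

```text
clock: 37.0
position: [554.0, 153.1, 150.0]
orientation: [-0.052, 3.093, -0.002]
ft_force: [7.1, -9.1, -6.3]
gripper_width: 48.5
```

>>> send_rows([
  [[0,0.0005,0],[0,0,0]],
  [[0,0.0005,0],[0,0,0]],
  [[0,0,0],[0,0,0]],
  [[0,0,0],[0,0,0]],
  [[0,0,0],[0,0,0]],
  [[0,0,0],[0,0,0]],
  [[0,0,0],[0,0,0]],
  [[0,0,0],[0,0,0]],
  [[0,0,0],[0,0,0]],
  [[0,0,0],[0,0,0]],
])

```text
clock: 38.0
position: [554.0, 153.1, 149.9]
orientation: [-0.051, 3.093, -0.004]
ft_force: [8.6, -11.1, -7.1]
gripper_width: 48.5
```

>>> send_rows([
  [[0,0.0005,0],[0,0,0]],
  [[0,0.0005,0],[0,0,0]],
  [[0,0.0005,0],[0,0,0]],
  [[0,0,0],[0,0,0]],
  [[0,0,0],[0,0,0]],
  [[0,0,0],[0,0,0]],
  [[0,0,0],[0,0,0]],
  [[0,0,0],[0,0,0]],
  [[0,0,0],[0,0,0]],
  [[0,0,0],[0,0,0]],
])

```text
clock: 39.0
position: [553.9, 153.1, 149.9]
orientation: [-0.051, 3.094, -0.007]
ft_force: [9.8, -16.4, -6.1]
gripper_width: 48.7
```

Run:
```python
from h import *
c,im,st=shot("wrist","w15.png"); print(st["position"],st["orientation"],st["ft_force"],st["moment"]); crop(im,180,220,460,420,2.8,"w15c.png",2)
```

```text
[553.88511807 153.12764557 149.94432908] [-0.05068246  3.09403594 -0.00747739] [  9.8471758  -16.39408676  -6.13140054] [-4.43845088 -2.4751572  -0.32948398]
```

View pics/w15c.png

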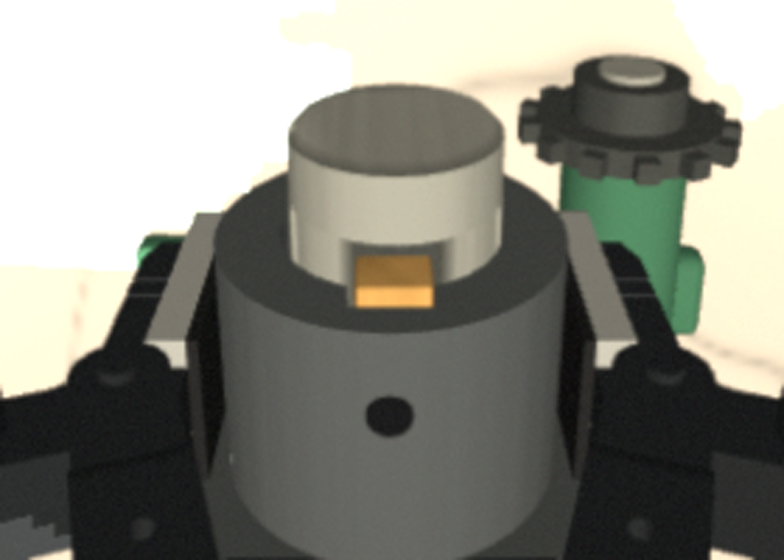

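The sprocket hit a hard stop at TCP y=153.1: the force rose to 16 N with no movement. That is where the shoulder was predicted (ball y 170.8 + 12 − 29.7 = 153.1). Relax the push, let go, rise.

>>> send_rows([
  [[0,-0.001,0],[0,0,0]],
  [[0,-0.001,0],[0,0,0]],
  [[0,-0.001,0],[0,0,0]],
  [[0,-0.0005,0],[0,0,0]],
  [[0,0,0],[0,0,0]],
  [[0,0,0],[0,0,0]],
  [[0,0,0],[0,0,0]],
  [[0,0,0],[0,0,0]],
  [[0,0,0],[0,0,0]],
  [[0,0,0],[0,0,0]],
])

```text
clock: 40.05
position: [554.0, 153.1, 150.0]
orientation: [-0.052, 3.092, 0.001]
ft_force: [5.7, -5.4, -6.7]
gripper_width: 48.3
```

>>> send_rows([
  [[0,0,0],[0,0,0]],
  [[0,0,0],[0,0,0]],
  [[0,0,0],[0,0,0]],
  [[0,0,0],[0,0,0]],
  [[0,0,0],[0,0,0]],
  [[0,0,0],[0,0,0]],
  [[0,0,0],[0,0,0]],
  [[0,0,0],[0,0,0]],
  [[0,0,0],[0,0,0]],
  [[0,0,0],[0,0,0]],
], hand=0.6)

```text
clock: 41.05
position: [553.1, 153.5, 149.5]
orientation: [-0.052, 3.094, 0.001]
ft_force: [-1.0, 0.0, -0.2]
gripper_width: 68.3
```

Released. Now rise clear along the tool axis and back away to look.

>>> send_rows([
  [[0,0,-0.01],[0,0,0]],
  [[0,0,-0.02],[0,0,0]],
  [[0,0,-0.03],[0,0,0]],
  [[0,0,-0.03],[0,0,0]],
  [[0,0,-0.03],[0,0,0]],
  [[0,-0.01,-0.01],[0,0,0]],
  [[0,-0.01,0],[0,0,0]],
  [[0,0,0],[0,0,0]],
  [[0,0,0],[0,0,0]],
  [[0,0,0],[0,0,0]],
])

```text
clock: 42.05
position: [547.2, 133.1, 278.0]
orientation: [-0.051, 3.097, -0.001]
ft_force: [0.3, -0.1, -0.4]
gripper_width: 68.4
```

Run:
```python
from h import *
c,im,st=shot("wrist","w16.png"); print(st["position"],st["orientation"],st["ft_force"]); crop(im,240,150,400,290,5,"w16c.png",2)
c2,im,st=shot("scene","scene3.png"); crop(im,400,180,540,300,5,"s3c.png",1.8)
```

```text
[547.19334595 133.05657325 277.96563579] [-5.14324538e-02  3.09670942e+00 -6.30327843e-04] [ 0.25513466 -0.1327288  -0.38255233]
```

View pics/w16c.png

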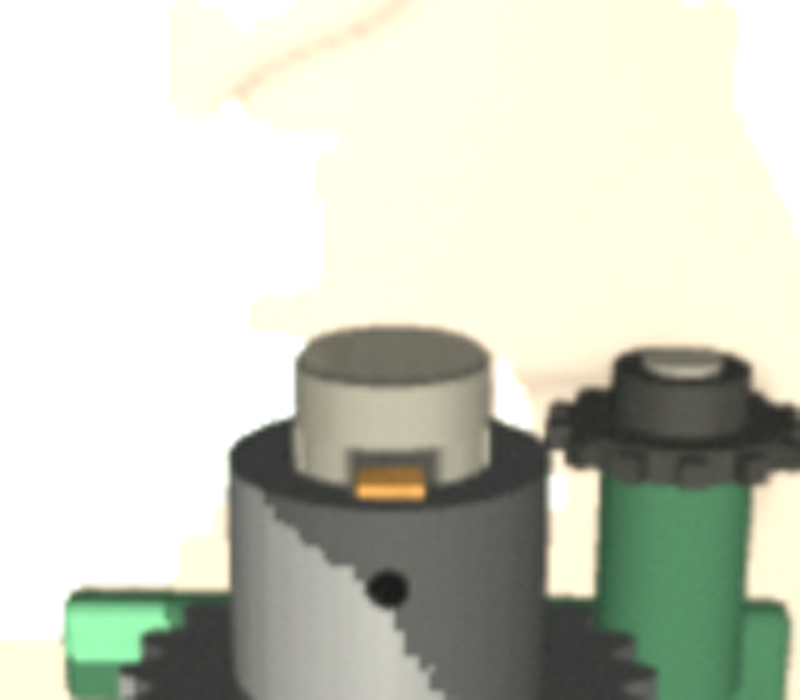

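View pics/s3c.png

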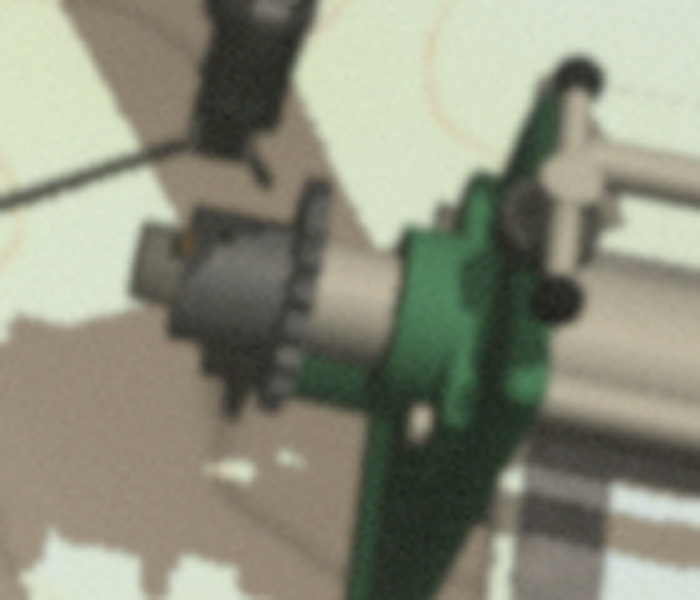

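The plate looks flush with the shoulder, the key shows in the keyway, and fingers are clear. For a direct check of the gap I'll look from above the shoulder.

>>> send_rows([
  [[0,0,-0.03],[0,0.024,0]],
  [[0,0,-0.03],[0,0.024,0]],
  [[0,0,-0.01],[0,0,0]],
  [[0,0.02,0],[0,0,0]],
  [[0,0.03,0],[0,0,0]],
  [[0,0.035,0],[0,0,0]],
  [[0,0.035,0],[0,0,0]],
  [[0,0.025,0],[0,0,0]],
  [[0,0.01,0],[0,0,0]],
  [[0,0,0],[0,0,0]],
])

```text
clock: 43.15
position: [540.0, 289.3, 348.1]
orientation: [0.055, -3.138, 0.002]
ft_force: [-0.9, -0.1, -0.3]
gripper_width: 68.1
```

Run:
```python
from h import *
c,im,st=shot("wrist","w17.png"); print(st["position"],st["orientation"],st["ft_force"]); 
p=proj(c,np.array([[551.3,183,191.],[551.3,183,213]])); print(p)
x,y=p[0].astype(int); x0=max(0,x-65);y0=max(0,y-50)
crop(im,x0,y0,x0+130,y0+100,6,"w17c.png",1.8); print(x0,y0)
```

```text
[539.96113068 289.26134317 348.09637737] [ 5.54615502e-02 -3.13845177e+00  1.92663868e-03] [-0.85639682 -0.0787074  -0.30055095]
[[309.34203405  88.29433865]
 [308.62326782  85.93907755]]
244 38
```

View pics/w17c.png

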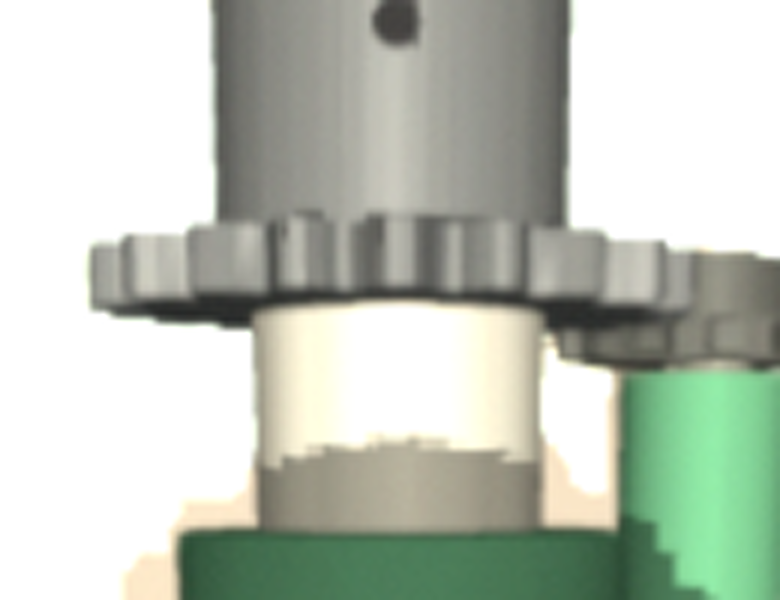

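From above, the 42 mm shoulder (columns 255–542) runs straight into the plate's face, with no thinner neck of shaft between them. So the plate is seated, and the robot touches nothing. Handing in.

Run:
```python
from h import *
print(telemetry.sense()["clock"], robot.finish_job())
```

```text
the job is handed in; nothing more can be done
43.2 None
```

The key and the sprocket are both fitted, and I handed the job in at 43.2 s of the 72 s allowed. `finish_job` gives no verdict, so this rests on my own checks.

- **Key:** I found the slot turned about -0.05 rad by eye and lowered the long brass key straight into it. Pressing its top gently met resistance at 188.1 mm with 5.7 N. Fully home should be 188.
- **Sprocket:** I lifted the large sprocket off its peg, turned it to match the slot and slid it over the key. It came up against a hard stop exactly where I had predicted the shoulder, and 16 N moved it no further. I then eased off and let go.
- **Last pictures:** the shoulder runs straight into the plate with no gap, the key shows in the keyway, and the gripper is well clear. I did not take a separate check of the other objects at the end. I felt no contact with any of them.
- **Weak or disagreeing checks:**
  - Passing the spring ball took only about 3 N on the wrist sensor, though 6–14 N was expected.
  - Before release, one picture measurement put 15–18 mm of shaft beyond the boss, where 17 is right. That was too coarse to decide on its own, so I relied on the hard stop and the view from above.

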